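# Shelve and scan the house-shop stock

### The arm

A 6-joint arm with a two-finger parallel gripper is mounted at the origin on the work surface. World frame = base frame: x ahead of the robot, y to its left, z up, the work surface at z = 0. Lengths are in m, angles in rad, forces in N, time in s.
With the tool pointing down it reaches from about 0.375 to 0.975 m from the base axis. Payload 3.8 kg.
Tool frame: the origin (TCP) lies midway between the tips of the shut fingers; the grasp point (between the pads) lies 19 mm behind it; z points along the fingers, y is the line along which they close (so a half turn about z gives the same grasp; the last joint's range is limited). The gripper opens to 85 mm and grips with 20 to 120 N. Pads are 22 mm wide; open, the fingers measure 114 mm over their backs; the gripper's body (76 mm by 85 mm) begins 54 mm behind the grasp point. The pads swing forward as they close: fully open they stand 13 mm farther back than shut.
Start: joints at [1.21, 0.264, 1.604, -0, 1.274, -0.037], TCP at [0.215, 0.64, 0.231] pointing down, gripper open.
Joint ranges: [-2.63, 2.63], [-0.94, 2.18], [0.31, 2.57], [-1.31, 4.45], [0, 2.66], [-2.55, 2.55]. Speed limits (rad/s): [2.57, 2.57, 3.14, 3.14, 3.14, 3.14].

### API

Orientations are given as a rotation vector (axis times angle).
In Python, from workcell import * gives the robot as it stands. The module is installed in compiled form; this text tells all that it offers.
- The arm moves only by the tool apply_moves, never from a script. Its arguments are lists of equal length, an entry for each row: "fingers": the opening, from 0 (shut) to 1 (fully open); "travel": the shift along the tool's x, y, z normalised to -1 to 1, where 1 is 0.05 m, a list of three; "rotation": the turn, a rotation vector about the tool's x, y, z normalised to -1 to 1, where 1 is 6 degrees, a list of three. In form: {"fingers": [fingers, ...], "travel": [[dx, dy, dz], ...], "rotation": [[ax, ay, az], ...]}. A call has 1 to 12 rows; each row shifts and turns the commanded pose from where the row before left it, along the tool's axes as they then stand; what a row does not reach is not made up. A row lasts 1/10 s, in which the tool goes at most 50 mm and 8.59 degrees, less where a joint would pass 70% of its speed; a pose out of reach is approached as far as the arm can. A call with a number of a shift or a turn outside -1 to 1 is refused whole. A call with a gripper value outside its range is refused whole. The fingers move at their own pace and stop on an object; "newtons" is the grip in N (left out, the last holds). Time passes only in rows, so rows that do not move let the fingers close. It gives the time, the measured TCP pose, the force, the opening and the grip force at its end, in the units of the state.
- read_state(): the state, without advancing time (a new reading comes with each control period).
- read_camera(name): name is "side" or "top" or "wrist"; returns a dict with "image" (480x640x3 uint8, red, green, blue), "fx", "fy", "cx", "cy" (pixels), "k1" (the pictures are not rectified: a ray, as slopes to the right and down, at radius r is drawn at 1 + k1 r^2 times it, then the intrinsics apply), "extrinsics" (4x4, takes a point from world to camera coordinates). Camera axes: x right, y down, z forward; pixel columns grow to the right and rows downward; lengths in m; the calibration is good to about 2 mm. A picture is of the moment at which its call begins. There is no depth.
- finish_job(): hands the job in; it is judged then, once.
Trained networks look in the newest picture that a camera, given by its name, has taken for a name from the list of things; names that differ only in an ending like _2 or _b are one class to them, and where a whole thing is asked for, a point or a joint stands for the part that bears it (a point fixed in the world has none). Each returns a list of dicts, best first, with "p" (0 to 1); they miss things now and then, are a little off and sometimes report something else, mostly with a low value. They report only what shows in the picture. A call takes as long as a camera call. They do not tell look-alikes from the thing itself.
- regions_of(camera, name): "mask" (480x640 bool, what is visible of it) and "bbox" ([left, top, width, height] in pixels, round what is visible of it).
- tip_of(camera, name): "location" ([column, row] in pixels: a listed point, or the origin of a listed thing).
The state is a dict: "time": time; "q": joint angles; "joint_vel": joint speeds; "joint_torque": joint torques, N m; "tool_pos": TCP position; "tcp_rot": TCP orientation; "wrist_force": force on the tool from outside, world axes, zero at the start; "torque": the same for the moment, N m; "width": opening from 0.0 (shut) to 1.0 (fully open); "grip_force": force on a finger pad.
Only numpy, scipy, OpenCV 4.12 (cv2) and the standard library are available. Lean on these libraries where they do the work, as an engineer would, in place of code of your own. Each camera call takes 0.05 s, during which the arm holds its last target. There are 200 camera calls.

### The job

Stand all the tins and jars upright in one neat row on the low wooden shelf, each centred on its own cork pad: tall tins from the left end (as seen from the robot) and squat jars from the right end, with no pad skipped among the tins or among the jars. When the row is complete, pick up the hand scanner, aim its beam square at the middle of the striped label on the sloping end of the shelf from about 8 cm away and hold it steady there for two seconds, then lay it back flat in the middle of the green trivet and let go. Leave the cookie jar, grinder and teapot where they are, and finish with the row still neat.

Things in the scene. Friction and masses are not known exactly. Their poses are not given: they have to be found in the camera images.
- shelf: low wooden shelf riser, fixed: board 160 mm deep (x) by 370 long (y), top 70 mm above the counter, nothing above it. Origin on the counter under the board centre; x to its back, y to its left end seen from the robot, z up. Five flush cork pads, 58 mm across, 70 mm apart, lie along its middle. At the right (-y) end a plate with the label slopes at 45 degrees to the counter, 250 mm from the origin
- bay0 (a point): centre of cork pad 1 of 5 counted from the left (+y) end, on the board's top, 70 mm above the counter; axes as the shelf's
- bay1 (a point): centre of cork pad 2 of 5 counted from the left (+y) end, on the board's top, 70 mm above the counter; axes as the shelf's
- bay2 (a point): centre of cork pad 3 of 5 counted from the left (+y) end, on the board's top, 70 mm above the counter; axes as the shelf's
- bay3 (a point): centre of cork pad 4 of 5 counted from the left (+y) end, on the board's top, 70 mm above the counter; axes as the shelf's
- bay4 (a point): centre of cork pad 5 of 5 counted from the left (+y) end, on the board's top, 70 mm above the counter; axes as the shelf's
- label (a point): centre of the white 50 x 50 mm striped stock label on the sloping end plate, 37 mm above the counter. z points out of the label, 45 degrees up and to the right (shelf -y); x is the shelf's x
- tin0: tall steel food tin with a paper band, a plain upright cylinder 60 mm across and 95 mm high, about 0.3 kg; origin at the centre of its underside, z up. May be absent
- tin1: tall steel food tin with a paper band, a plain upright cylinder 60 mm across and 95 mm high, about 0.3 kg; origin at the centre of its underside, z up. May be absent
- tin2: tall steel food tin with a paper band, a plain upright cylinder 60 mm across and 95 mm high, about 0.3 kg; origin at the centre of its underside, z up. May be absent
- jar0: squat glass jar with flat steel lid, a plain upright cylinder 64 mm across and 65 mm high (lid included), about 0.28 kg; origin at the centre of its underside, z up. May be absent
- jar1: squat glass jar with flat steel lid, a plain upright cylinder 64 mm across and 65 mm high (lid included), about 0.28 kg; origin at the centre of its underside, z up. May be absent
- scanner: hand scanner, about 0.16 kg, lying on the trivet on its flat underside, nose roughly to +y. Origin on the underside; x along the handle to the nose, z up. Grey handle: x from -90 to 30 mm, 30 mm wide (y), 32 mm high. Black head: x from 23 to 85 mm, 60 mm wide, top 48 mm high. Grip the handle across its width near x = 0, where it balances
- window (a point): centre of the scanner's amber window, on the head's sloping lower front face, at (66, 0, 16) mm in the scanner's frame. z is the beam, which leaves forward and down at 45 degrees: (0.707, 0, -0.707) in the scanner's frame
- trivet: green silicone trivet fixed on the counter, square 150 x 150 mm, 8 mm thick; origin at the centre of its underside, z up
- cookie_jar: bystander: big glass cookie jar with steel clasp lid, 130 mm across, 170 mm high; origin at the centre of its underside
- grinder: bystander: chrome salt grinder, 54 mm across, 130 mm high; origin at the centre of its underside
- teapot: bystander: white ceramic teapot, 136 mm across without spout and handle, 130 mm high; origin at the centre of its underside
Things that resemble listed ones, but are neither listed nor needed, are in the scene too. What is shaped like the tin2 but purple or red is not meant. Of the things that look like the trivet, the larger one is meant.

How it is judged:
By the outcome, as a careful person would: the job done as asked, in the order asked, and still so for the second after the job is handed in, with the robot touching nothing.
Of tin0, tin1, tin2, jar0, jar1 only 3 to 5 are there at a start; the rules pass over those that are not, and their reading is None.
At some moment in a run one of jar0, jar1, scanner may be knocked a few centimetres aside while the robot is not near it.
It also fails if it takes over 210 s, if anything falls off the work surface, if the arm or the gripper's body presses on something with over 40 N, if the wrist force passes 120 N, or if a joint passes its speed limit or range.

## Working session

There is one attempt and no reset: what is moved stays moved. The work goes in short steps, Python scripts to look and compute and a tool call to move; the robot and the scene stay as the last step left them, time stands still between calls to the robot, and variables do not carry over. Pictures are saved under pics/ and viewed, at most 16 in all, crops included, and the job is handed in when it is done.

Besides the shell and the picture viewer there is one more tool, called after "Emit:" by a JSON object that holds its "op" and its "data". apply_moves: Moves the arm, as the interface text tells. Scaled input: -1 to 1 covers 0.05 m each way for a shift and 6 degrees each way for a turn. Its arguments: {"type":"object","properties":{"fingers":{"type":"array","items":{"type":"number"}},"travel":{"type":"array","items":{"type":"array","items":{"type":"number"}}},"rotation":{"type":"array","items":{"type":"array","items":{"type":"number"}}},"newtons":{"type":"number"}},"required":["fingers","travel","rotation"]}

```bash
mkdir -p pics; cat > h.py <<'E'
from workcell import *
import numpy as np, cv2
from scipy.spatial.transform import Rotation as R
def K(c): return np.array([[c['fx'],0,c['cx']],[0,c['fy'],c['cy']],[0,0,1.]]), np.array([c['k1'],0,0,0,0.])
def ray(c,uv):
    k,d=K(c); p=cv2.undistortPoints(np.array([[uv]],float),k,d)[0,0]
    T=np.array(c['extrinsics']); r=T[:3,:3].T@np.array([p[0],p[1],1]); return -T[:3,:3].T@T[:3,3], r/np.linalg.norm(r)
def onz(c,uv,z):
    o,r=ray(c,uv); return o+r*(z-o[2])/r[2]
def proj(c,P):
    k,d=K(c); T=np.array(c['extrinsics']); return cv2.projectPoints(np.array(P,float).reshape(-1,1,3),cv2.Rodrigues(T[:3,:3])[0],T[:3,3],k,d)[0][:,0]
def tri(rs):
    A=sum(np.eye(3)-np.outer(r,r) for o,r in rs); b=sum((np.eye(3)-np.outer(r,r))@o for o,r in rs); return np.linalg.solve(A,b)
def save(c,n): cv2.imwrite('pics/'+n+'.png',cv2.cvtColor(c['image'],cv2.COLOR_RGB2BGR))
def st():
    s=read_state(); print('t',s['time'],'tcp',np.round(s['tool_pos'],4),'R',np.round(R.from_rotvec(s['tcp_rot']).as_matrix(),3).tolist(),'F',np.round(s['wrist_force'],1),'w',round(s['width'],3),'g',s['grip_force'],'q',np.round(s['q'],2)); return s
E
python3 - <<'E'
from h import *
np.set_printoptions(suppress=True,precision=3)
st()
for n in ['top','side']:
    c=read_camera(n); save(c,n+'0'); o,r=ray(c,(320,240)); print(n,o,r,c['fx'],c['k1'])
    for t in ['bay0','bay1','bay2','bay3','bay4','label','tin0','jar0','scanner','window','trivet','shelf','cookie_jar','grinder','teapot']:
        print(t,[(np.round(d['location'],1).tolist(),round(d['p'],2)) for d in tip_of(n,t)])
E
```

```text
t 0.0 tcp [0.214 0.639 0.23 ] R [[-0.948, 0.318, -0.001], [0.318, 0.948, -0.002], [0.0, -0.002, -1.0]] F [ 0.5 -0.3 -0.9] w 0.996 g 0.0 q [ 1.21  0.26  1.61 -0.    1.27 -0.04]
top [ 0.446 -0.056  1.373] [ 0.154  0.005 -0.988] 561.0725643975716 -0.022647183490520962
bay0 [([143.9, 322.8], 0.92), ([201.5, 295.2], 0.81), ([230.3, 280.7], 0.8), ([178.7, 306.3], 0.77), ([257.6, 266.5], 0.65)]
bay1 [([143.9, 322.8], 0.92), ([201.5, 295.2], 0.81), ([230.3, 280.7], 0.8), ([178.7, 306.3], 0.77), ([257.6, 266.5], 0.65)]
bay2 [([143.9, 322.8], 0.92), ([201.5, 295.2], 0.81), ([230.3, 280.7], 0.8), ([178.7, 306.3], 0.77), ([257.6, 266.5], 0.65)]
bay3 [([143.9, 322.8], 0.92), ([201.5, 295.2], 0.81), ([230.3, 280.7], 0.8), ([178.7, 306.3], 0.77), ([257.6, 266.5], 0.65)]
bay4 [([143.9, 322.8], 0.92), ([201.5, 295.2], 0.81), ([230.3, 280.7], 0.8), ([178.7, 306.3], 0.77), ([257.6, 266.5], 0.65)]
label [([286.2, 249.6], 0.97)]
tin0 [([522.1, 290.5], 0.67), ([343.6, 325.0], 0.64), ([478.4, 287.5], 0.63), ([484.3, 333.7], 0.62)]
jar0 [([437.2, 325.6], 0.76)]
scanner [([364.0, 250.5], 0.62), ([283.8, 252.
[... 975 characters left out ...]
 182.2], 0.72), ([324.6, 278.9], 0.32)]
bay4 [([295.2, 190.5], 0.97), ([232.2, 151.6], 0.92), ([260.0, 171.2], 0.76), ([247.9, 164.2], 0.73), ([273.4, 182.2], 0.72), ([324.6, 278.9], 0.32)]
label [([310.5, 218.4], 0.86), ([259.0, 344.9], 0.21)]
tin0 [([313.0, 377.6], 0.97), ([234.9, 150.2], 0.72), ([323.1, 422.8], 0.66), ([256.7, 384.6], 0.58), ([248.8, 270.1], 0.56)]
jar0 [([258.5, 342.9], 0.9)]
scanner [([328.1, 274.9], 0.72), ([298.4, 273.6], 0.23)]
window [([294.9, 270.8], 0.86)]
trivet [([325.2, 276.5], 0.89), ([396.8, 246.3], 0.63)]
shelf [([256.7, 193.6], 0.61)]
cookie_jar [([333.5, 179.6], 0.95)]
grinder [([327.8, 273.9], 0.63), ([349.7, 206.1], 0.55)]
teapot [([388.0, 347.9], 0.79)]
```

View pics/top0.png

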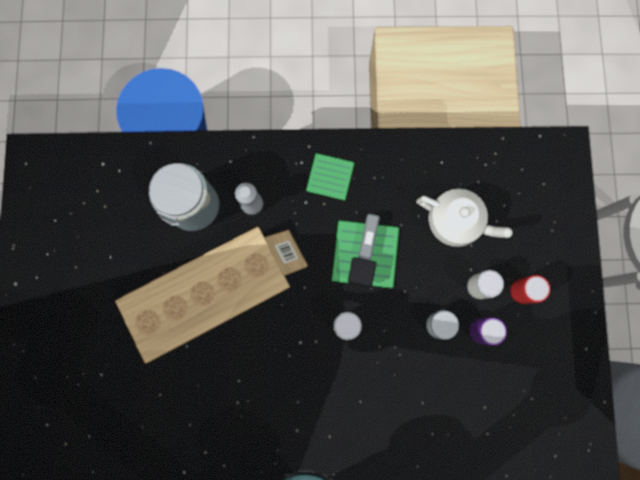

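View pics/side0.png

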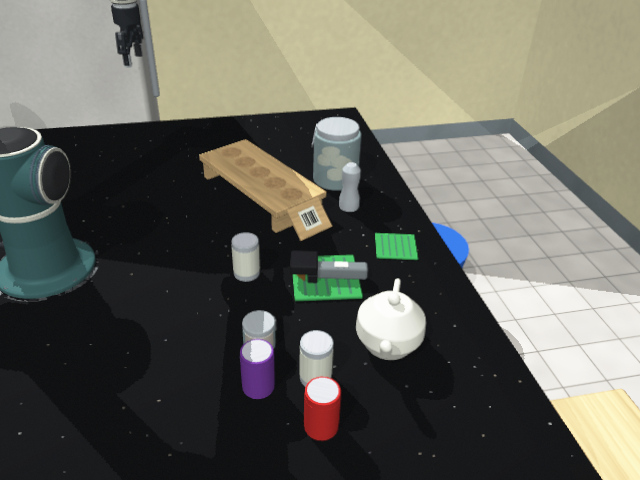

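The top picture shows the shelf with five pads from (148,321), the leftmost, to (257,265), and the label at (287,252). The scanner lies on the larger trivet at (366,254), nose down in the image (−x).

Tins: white at (347,326) and (487,285) fit the description. Red (530,290) and purple (489,331) are look-alikes. The one jar is at (443,325), with a grey lid and glass body. The trivet at (330,177) is smaller, so it isn't the one meant.

```bash
python3 - <<'E'
from h import *
np.set_printoptions(suppress=True,precision=4)
T=read_camera('top'); S=read_camera('side')
pt=sorted([d['location'] for d in tip_of('top','bay0') if d['p']>.5],key=lambda p:p[0])
ps=sorted([d['location'] for d in tip_of('side','bay0') if d['p']>.5],key=lambda p:p[0])
print(pt,ps)
P=[]
for a,b in zip(pt,ps):
    P.append(tri([ray(T,a),ray(S,b)])); print('pad tri',P[-1],'top@.07',onz(T,a,.07),'side@.07',onz(S,b,.07))
def pair(n,ut,us,z=0):
    print(n,'tri',tri([ray(T,ut),ray(S,us)]),'top',onz(T,ut,z),'side',onz(S,us,z))
pair('tinA',(343.6,325),(248.8,270.1)); pair('tinB',(478.4,287.5),(313,377.6)); pair('jar',(437.2,325.6),(258.5,342.9))
pair('label',(286.2,249.6),(310.5,218.4),.037); pair('scanner',(364,250.5),(328.1,274.9),.008); pair('window',(360.2,276.1),(294.9,270.8),.024); pair('trivet',(365.8,254.7),(325.2,276.5),0.008)
pair('purple',(484.3,333.7),(256.7,384.6)); pair('red',(522.1,290.5),(323.1,422.8))
# masks, lids
for nm in ['tin0','jar0','scanner','trivet','label']:
    for cn,c in (('top',T),('side',S)):
        for d in regions_of(cn,nm):
            if d['p']>.3: 
                m=d['mask'].astype(np.uint8); r=cv2.minAreaRect(cv2.findNonZero(m)); print(nm,cn,round(d['p'],2),d['bbox'],np.round(r[0],1),np.round(r[1],1),round(r[2],1), 'rgb',c['image'][d['mask']].mean(0).round())
g=cv2.cvtColor(T['image'],cv2.COLOR_RGB2BGR)
s=cv2.cvtColor(S['image'],cv2.COLOR_RGB2BGR)
cv2.imwrite('pics/crop.png',np.hstack([cv2.resize(g[200:360,315:515],(400,320),interpolation=cv2.INTER_CUBIC) if 0 else cv2.resize(g[195:355,320:560],None,fx=1.66,fy=1.66,interpolation=cv2.INTER_CUBIC)[:265,:400],cv2.resize(s[225:445,210:450],(400,265),interpolation=cv2.INTER_CUBIC)]))
E
```

```text
[[145.4, 321.0], [176.1, 307.7], [204.3, 292.9], [230.7, 277.8]] [[233.7, 150.3], [248.6, 161.0], [263.2, 167.9], [277.3, 185.3], [294.6, 188.4], [391.2, 345.4]]
pad tri [0.4708 0.3541 0.0716] top@.07 [0.4673 0.3549 0.07  ] side@.07 [0.4746 0.3568 0.07  ]
pad tri [0.5022 0.284  0.072 ] top@.07 [0.4964 0.2851 0.07  ] side@.07 [0.5084 0.2872 0.07  ]
pad tri [0.5338 0.217  0.0845] top@.07 [0.5293 0.2206 0.07  ] side@.07 [0.5426 0.242  0.07  ]
pad tri [0.566  0.1613 0.0602] top@.07 [0.5632 0.1598 0.07  ] side@.07 [0.5653 0.1453 0.07  ]
tinA tri [ 0.4529 -0.1026  0.0017] top [ 0.4499 -0.1024  0.    ] side [ 0.4561 -0.1008  0.    ]
tinB tri [ 0.5347 -0.4369 -0.0029] top [ 0.5343 -0.4361  0.    ] side [ 0.5343 -0.4393  0.    ]
jar tri [ 0.4449 -0.3303 -0.0013] top [ 0.4438 -0.33    0.    ] side [ 0.446  -0.3316  0.    ]
label tri [0.6314 0.0331 0.0329] top [0.6316 0.0327 0.037 ] side [0.6293 0.0272 0.037 ]
scanner tri [ 0.6311 -0.1568  0.0039] top [ 0.63   -0.1564  0.008 ] side [ 0.6303 -0.1615  0.008 ]
window tri [ 0.5614 -0.1441  0.0175] top [ 0.5657 -0.1443  0.024 ] side [ 0.5549 -0.1518
[... 1471 characters left out ...]
32. 77.] 90.0 rgb [82. 89. 88.]
scanner side 0.47 [299.6, 332.2, 34.6, 52.6] [315.4 358.2] [32.3 52.5] 2.5 rgb [191. 194. 190.]
trivet top 0.81 [306.3, 156.7, 46.8, 41.3] [329.5 176.5] [38.6 38.1] 14.0 rgb [ 93. 176. 119.]
trivet top 0.6 [334.9, 219.1, 63.0, 67.2] [365.1 253.5] [60.9 60.2] 6.0 rgb [ 84. 159. 107.]
trivet side 0.92 [374.4, 234.5, 45.6, 29.3] [396.  246.5] [27. 42.] 90.0 rgb [ 76. 182. 105.]
trivet side 0.83 [296.3, 253.5, 65.7, 48.7] [326.8 277.8] [44. 67.] 87.6 rgb [ 67. 157.  91.]
label top 0.92 [117.5, 227.7, 186.3, 133.8] [213.1 289. ] [ 69.8 188. ] 62.6 rgb [163. 142. 110.]
label side 0.96 [199.5, 139.1, 128.3, 101.1] [266.3 188.7] [148.5  62.1] 34.5 rgb [167. 143. 103.]
```

View pics/crop.png

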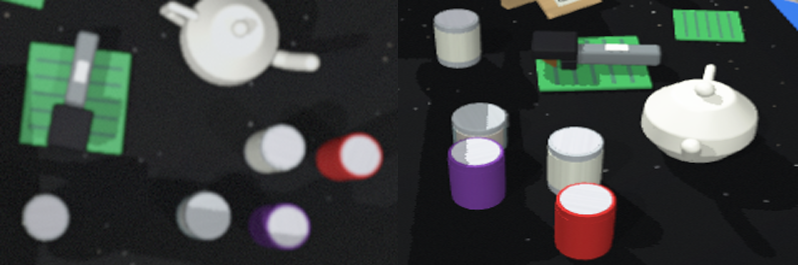

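Confirmed in the crop: the tins wanted are the pale ones at (45,217) and (275,148), and the jar is at (203,215). Red and purple stay put. Next I move over the shelf for a wrist view.

Emit:
{"op": "apply_moves", "data": {"fingers": [1,1,1,1,1,1,1,1], "travel": [[0,0,-0.3],[0,0,-0.3],[0,0,-0.3],[0,0,-0.3],[0,0,-0.3],[0,0,-0.3],[0,0,-0.3],[0,0,-0.3]], "rotation": [[0,0,0.925],[0,0,0.925],[0,0,0.925],[0,0,0.925],[0,0,0.925],[0,0,0.925],[0,0,0.925],[0,0,0.925]]}}

```text
time: 3.1
tool_pos: [0.2147, 0.6399, 0.3519]
tcp_rot: [-1.646, -2.676, -0.0]
wrist_force: [0.9, -0.9, 0.5]
width: 1.002
grip_force: 0.0
```

Emit:
{"op": "apply_moves", "data": {"fingers": [1,1,1,1,1,1,1,1,1,1,1,1], "travel": [[-0.85,0.05,0],[-0.85,0.05,0],[-0.85,0.05,0],[-0.85,0.05,0],[-0.85,0.05,0],[-0.85,0.05,0],[-0.85,0.05,0],[-0.85,0.05,0],[-0.85,0.05,0],[-0.85,0.05,0],[-0.85,0.05,0],[-0.7,0,0]], "rotation": [[0,0,0],[0,0,0],[0,0,0],[0,0,0],[0,0,0],[0,0,0],[0,0,0],[0,0,0],[0,0,0],[0,0,0],[0,0,0],[0,0,0]]}}

```text
time: 4.3
tool_pos: [0.4686, 0.2029, 0.3515]
tcp_rot: [1.641, 2.678, 0.001]
wrist_force: [0.6, 0.1, 0.2]
width: 0.995
grip_force: 0.0
```

Emit:
{"op": "apply_moves", "data": {"fingers": [1,1], "travel": [[0,0,0],[0,0,0]], "rotation": [[0,0,0],[0,0,0]]}}

```text
time: 4.5
tool_pos: [0.468, 0.2043, 0.3514]
tcp_rot: [-1.643, -2.677, -0.001]
wrist_force: [0.2, 0.1, -0.5]
width: 1.0
grip_force: 0.0
```

```bash
python3 - <<'E'
from h import *
np.set_printoptions(suppress=True,precision=4)
st()
c=read_camera('wrist'); save(c,'w1'); o,r=ray(c,(320,240)); print(o,r,c['fx'],c['k1'],np.array(c['extrinsics'])[:3,:3])
for d in tip_of('wrist','bay0'): print(np.round(d['location'],1),round(d['p'],2),onz(c,d['location'],.07))
for d in tip_of('wrist','label'): print('label',np.round(d['location'],1),round(d['p'],2),onz(c,d['location'],.037))
E
```

```text
t 4.5 tcp [0.468  0.2043 0.3514] R [[-0.453, 0.892, -0.0], [0.892, 0.453, 0.001], [0.001, 0.0, -1.0]] F [ 0.2  0.1 -0.5] w 1.0 g 0.0 q [ 0.36 -0.1   1.78  0.    1.46 -0.11]
[0.4345 0.2719 0.4943] [ 0.1331 -0.2696 -0.9537] 403.98848966597114 0.02609350661593267 [[ 0.8915  0.4531 -0.0009]
 [ 0.4329 -0.851   0.2973]
 [ 0.134  -0.2655 -0.9548]]
[380.1 194. ] 0.95 [0.5274 0.2266 0.07  ]
[388.9  52.7] 0.92 [0.4674 0.3494 0.07  ]
[376.3 255.5] 0.92 [0.5577 0.1643 0.07  ]
[374.7 313.4] 0.56 [0.5911 0.1009 0.07  ]
[386.5 128.9] 0.55 [0.5003 0.2876 0.07  ]
label [369.9 355. ] 0.69 [0.6269 0.0324 0.037 ]
```

View pics/w1.png

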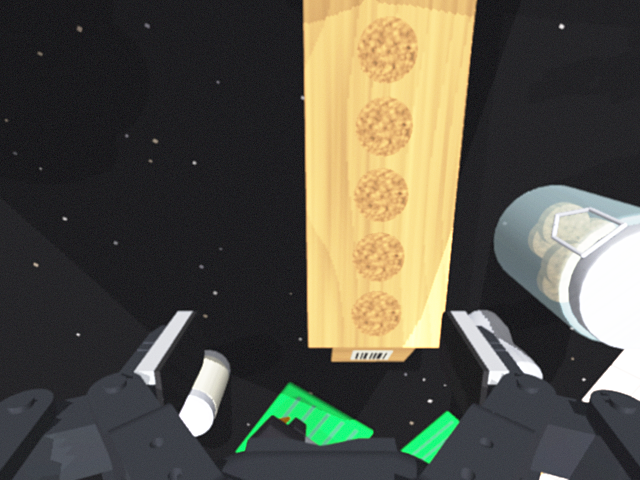

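The wrist view shows five pads at (387,49), (384,126), (381,194), (378,257) and (376,313), with the label at (372,355). Next I fit the shelf pose from all views.

```bash
python3 - <<'E'
from h import *
from scipy.optimize import least_squares
np.set_printoptions(suppress=True,precision=4)
c=read_camera('wrist'); T=read_camera('top'); S=read_camera('side')
g=cv2.cvtColor(c['image'],cv2.COLOR_RGB2HSV); b=cv2.GaussianBlur(g,(9,9),0)
W=[]
for p in [(387,49),(384,126),(381,194),(378,257),(376,313)]:
    x,y=p; w=b[y-32:y+33,x-40:x+41,1].astype(float)if False else cv2.GaussianBlur(c['image'],(7,7),0)[max(y-36,0):y+37,x-45:x+46,1].astype(np.uint8)
    th,m=cv2.threshold(w,0,255,cv2.THRESH_BINARY_INV+cv2.THRESH_OTSU)
    m=cv2.morphologyEx(m,cv2.MORPH_CLOSE,np.ones((7,7))); m=cv2.morphologyEx(m,cv2.MORPH_OPEN,np.ones((9,9)))
    n,l,s,ce=cv2.connectedComponentsWithStats(m); k=1+np.argmax(s[1:,4]); q=cv2.convexHull(cv2.findNonZero((l==k).astype(np.uint8))); e=cv2.fitEllipse(q)
    W.append([e[0][0]+x-45,e[0][1]+max(y-36,0)]); print(np.round(W[-1],1),np.round(e[1],1),s[k,4])
top=[(143.9,322.8),(178.7,306.3),(201.5,295.2),(230.3,280.7),(257.6,266.5)]; side=[(232.2,151.6),(247.9,164.2),(260,171.2),(273.4,182.2),(295.2,190.5)]
def pads(p): return np.array([[p[0]-np.sin(p[2])*d,p[1]+np.cos(p[2])*d,p[3]] for d in (.14,.07,0,-.07,-.14)])
def lab(p): return [[p[0]+np.sin(p[2])*.25,p[1]-np.cos(p[2])*.25,p[3]-.033]]
def fit(f,lf,x0=[.53,.22,.47,.07]): return least_squares(f,x0,loss='soft_l1')
def res(p,use):
    r=[]
    if 'w' in use: r+=[(proj(c,pads(p))-W).ravel()]
    if 't' in use: r+=[(proj(T,pads(p))-top).ravel(),(proj(T,lab(p))-[[286.2,249.6]]).ravel()]
    if 's' in use: r+=[(proj(S,pads(p))-side).ravel(),(proj(S,lab(p))-[[310.5,218.4]]).ravel()]
    return np.concatenate(r)
for u in ('w','ts','wts'):
    s=least_squares(res,[.53,.22,.47,.07],args=(u,),loss='soft_l1'); print(u,s.x,np.degrees(s.x[2]),s.cost); 
print(pads(s.x),lab(s.x), np.round(res(s.x,'wts'),1))
E
```

```text
[386.7  52.4] [60.3 69.8] 3107
[383.4 127.9] [56.9 60.8] 2619
[361.8 193. ] [75.5 88.5] 3284
[376.5 257.7] [51.1 53.7] 2035
[373.6 315.3] [50.1 53.3] 1912
w [0.5272 0.2257 0.4677 0.0691] 26.79501083270367 19.721577339121858
ts [0.528  0.2263 0.4351 0.0702] 24.930421891651964 43.93966666202343
wts [0.5269 0.2257 0.4633 0.0701] 26.547954368805872 66.40574440182425
[[0.4644 0.351  0.0701]
 [0.4956 0.2884 0.0701]
 [0.5269 0.2257 0.0701]
 [0.5582 0.1631 0.0701]
 [0.5895 0.1005 0.0701]] [[np.float64(0.6386663547238076), np.float64(0.0020984441837769707), np.float64(0.037062053149889904)]] [ 0.5 -0.9 -0.4 -0.  17.4  3.2 -0.6  0.4 -0.8 -0.8  3.2 -0.6 -4.   1.8
  0.6 -1.2 -1.  -0.7 -1.3 -0.4 12.7 -3.1 -1.9 -0.1 -3.9 -3.  -1.7  0.1
  0.1 -0.1 -5.7  2.9  5.8  5.2]
```

Emit:
{"op": "apply_moves", "data": {"fingers": [1,1,1,1,1,1,1,1], "travel": [[-0.62,-0.51,0.17],[-0.62,-0.51,0.17],[-0.62,-0.51,0.17],[-0.62,-0.51,0.17],[-0.62,-0.51,0.17],[-0.62,-0.51,0.17],[0,0,0],[0,0,0]], "rotation": [[0,0,0],[0,0,0],[0,0,0],[0,0,0],[0,0,0],[0,0,0],[0,0,0],[0,0,0]]}}

```text
time: 5.6
tool_pos: [0.4159, -0.0304, 0.3002]
tcp_rot: [-1.643, -2.678, -0.001]
wrist_force: [0.5, 0.0, 0.9]
width: 1.001
grip_force: 0.0
```

```bash
cat >> h.py <<'E'
from scipy.optimize import least_squares
def sil(c,x,y,z,r,h):
    a=np.linspace(0,2*np.pi,60); P=[[x+r*np.cos(t),y+r*np.sin(t),z+k] for t in a for k in (0,h)]
    return cv2.convexHull(proj(c,P).astype(np.float32))
def fitcyl(c,mask,x0,r,h,z=0.):
    "fit cylinder xy to a mask by maximal overlap"
    from scipy.optimize import minimize
    m=mask.astype(np.uint8)
    def f(p):
        k=np.zeros_like(m); cv2.fillConvexPoly(k,np.round(sil(c,p[0],p[1],z,r,h)*16).astype(np.int32),1,cv2.LINE_8,4); return -(k&m).sum()/max((k|m).sum(),1)
    s=minimize(f,x0,method='Nelder-Mead',options=dict(initial_simplex=[[x0[0],x0[1]],[x0[0]+.015,x0[1]],[x0[0],x0[1]+.015]],xatol=2e-4)); return s.x,-s.fun
def goto(xyz):
    s=read_state(); M=R.from_rotvec(s['tcp_rot']).as_matrix(); d=M.T@(np.array(xyz)-s['tool_pos'])/.05; print('from',np.round(s['tool_pos'],4),'to',np.round(xyz,4),'units',np.round(d,2)); return d
E
python3 - <<'E'
from h import *
st()
C={n:read_camera(n) for n in('wrist','top','side')}; save(C['wrist'],'w2')
for n,c in C.items():
    for d in regions_of(n,'tin0'):
        if d['p']<.4: continue
        for x0 in ((.453,-.102),(.535,-.437)):
            p,q=fitcyl(c,d['mask'],x0,.03,.095)
            if q>.4: print(n,round(d['p'],2),d['bbox'],p,q)
    for d in regions_of(n,'jar0'):
        p,q=fitcyl(c,d['mask'],(.445,-.33),.032,.065)
        if q>.4: print('jar',n,round(d['p'],2),d['bbox'],p,q)
E
```

```text
t 5.6 tcp [ 0.4159 -0.0304  0.3002] R [[-0.453, 0.891, 0.0], [0.891, 0.453, 0.001], [0.001, 0.0, -1.0]] F [0.5 0.  0.9] w 1.001 g 0.0 q [-0.13 -0.28  2.02  0.    1.4  -0.6 ]h.py:26: RuntimeWarning: overflow encountered in scalar negative
  k=np.zeros_like(m); cv2.fillConvexPoly(k,np.round(sil(c,p[0],p[1],z,r,h)*16).astype(np.int32),1,cv2.LINE_8,4); return -(k&m).sum()/max((k|m).sum(),1)
```

View pics/w2.png

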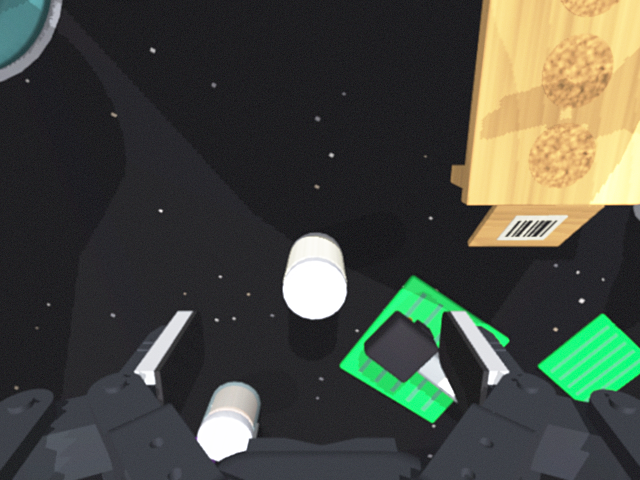

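The tin stands at (315,278), with the label at (533,229), pad 5 at (561,152) and pad 4 at (578,70). I'll fix the overflow in the fit.

```bash
sed -i 's/return -(k&m).sum()\/max((k|m).sum(),1)/return -float((k\&m).sum())\/float((k|m).sum())/' h.py
python3 - <<'E'
from h import *
np.set_printoptions(suppress=True,precision=4)
C={n:read_camera(n) for n in('wrist','top','side')}
for n,c in C.items():
    for d in regions_of(n,'tin0'):
        if d['p']<.4: continue
        for x0 in ((.453,-.102),(.535,-.437)):
            p,q=fitcyl(c,d['mask'],x0,.03,.095)
            if q>.4: print(n,round(d['p'],2),d['bbox'],p,q)
    for d in regions_of(n,'jar0'):
        p,q=fitcyl(c,d['mask'],(.445,-.33),.032,.065)
        if q>.4: print('jar',n,round(d['p'],2),d['bbox'],p,q)
c=C['wrist']
print('label',onz(c,(533,229),.037),'pad5',onz(c,(561.5,153),.07),'pad4',onz(c,(578,71),.07),[(d['location'],d['p']) for d in tip_of('wrist','label')])
E
```

```text
wrist 0.92 [281.3, 231.1, 68.3, 88.5] [ 0.4485 -0.1069] 0.9496038732394366
jar wrist 0.75 [196.7, 382.1, 60.7, 82.4] [ 0.4471 -0.3319] 0.8595226255594232
top 0.79 [469.8, 271.3, 30.9, 24.0] [ 0.5389 -0.4381] 0.8892857142857142
jar top 0.81 [425.7, 311.9, 32.6, 25.1] [ 0.4461 -0.334 ] 0.929778933680104
side 0.66 [294.3, 332.0, 42.0, 51.7] [ 0.5386 -0.4338] 0.7993579454253612
side 0.62 [232.4, 232.8, 25.9, 48.7] [ 0.4488 -0.1124] 0.9385560675883257
side 0.57 [302.8, 375.7, 39.1, 66.1] [ 0.5247 -0.5437] 0.9362292051756007
jar side 0.58 [242.0, 310.0, 34.3, 34.9] [ 0.4479 -0.3259] 0.6624472573839663
label [0.6309 0.0346 0.037 ] pad5 [0.5908 0.1044 0.07  ] pad4 [0.5608 0.1653 0.07  ] []
```

Emit:
{"op": "apply_moves", "data": {"fingers": [1,1,1,1,1,1,1,1,1,1,1,1], "travel": [[-0.415,-0.03,0.4],[-0.415,-0.03,0.4],[-0.415,-0.03,0.4],[-0.415,-0.02,0.4],[0,0,0.5],[0,0,0.5],[0,0,0.5],[0,0,0.5],[0,0,0.5],[0,0,0.5],[0,0,0.5],[0,0,0]], "rotation": [[0,0,0],[0,0,0],[0,0,0],[0,0,0],[0,0,0],[0,0,0],[0,0,0],[0,0,0],[0,0,0],[0,0,0],[0,0,0],[0,0,0]]}}

```text
time: 7.75
tool_pos: [0.4456, -0.1059, 0.042]
tcp_rot: [-1.637, -2.673, 0.003]
wrist_force: [-0.4, 0.3, -0.3]
width: 1.002
grip_force: 0.0
```

Emit:
{"op": "apply_moves", "data": {"fingers": [0.5,0.5,0.5,0.5,0.5,0.5,0.5,0.5], "newtons": 40, "travel": [[0,0,0],[0,0,0],[0,0,0],[0,0,0],[0,0,0],[0,0,0],[0,0,0],[0,0,0]], "rotation": [[0,0,0],[0,0,0],[0,0,0],[0,0,0],[0,0,0],[0,0,0],[0,0,0],[0,0,0]]}}

```text
time: 8.55
tool_pos: [0.4504, -0.1073, 0.0469]
tcp_rot: [1.639, 2.677, 0.001]
wrist_force: [-1.3, -0.5, 5.5]
width: 0.695
grip_force: 44.1
```

Emit:
{"op": "apply_moves", "data": {"fingers": [0.5,0.5,0.5,0.5,0.5,0.5], "travel": [[0,0,-0.3],[0,0,-0.5],[0,0,-0.6],[0,0,-0.6],[0,0,-0.6],[0,0,-0.5]], "rotation": [[0,0,0],[0,0,0],[0,0,0],[0,0,0],[0,0,0],[0,0,0]]}}

```text
time: 9.15
tool_pos: [0.4487, -0.1066, 0.2015]
tcp_rot: [1.64, 2.679, 0.001]
wrist_force: [0.6, 0.8, -2.9]
width: 0.692
grip_force: 44.3
```

Emit:
{"op": "apply_moves", "data": {"fingers": [0.5,0.5,0.5,0.5,0.5,0.5,0.5,0.5,0.5,0.5,0.5,0.5], "travel": [[0.6,0.33,0],[0.77,0.42,0],[0.77,0.42,0],[0.77,0.42,0],[0.77,0.42,0],[0.77,0.42,0],[0.77,0.42,0],[0.77,0.42,0],[0.77,0.42,0],[0.77,0.42,0],[0.52,0.28,0],[0,0,0]], "rotation": [[0,0,0],[0,0,0],[0,0,0],[0,0,0],[0,0,0],[0,0,0],[0,0,0],[0,0,0],[0,0,0],[0,0,0],[0,0,0],[0,0,0]]}}

```text
time: 10.35
tool_pos: [0.4606, 0.3552, 0.1996]
tcp_rot: [-1.635, -2.681, -0.001]
wrist_force: [0.5, -0.1, -2.2]
width: 0.694
grip_force: 44.6
```

Emit:
{"op": "apply_moves", "data": {"fingers": [0.5,0.5], "travel": [[0,0,0],[0,0,0]], "rotation": [[0,0,0],[0,0,0]]}}

```text
time: 10.55
tool_pos: [0.4608, 0.3504, 0.1996]
tcp_rot: [-1.641, -2.679, 0.003]
wrist_force: [0.0, 0.1, -2.4]
width: 0.693
grip_force: 44.6
```

```bash
cat >> h.py <<'E'
def pads(p): return np.array([[p[0]-np.sin(p[2])*d,p[1]+np.cos(p[2])*d,p[3]] for d in (.14,.07,0,-.07,-.14)])
E
python3 - <<'E'
from h import *
np.set_printoptions(suppress=True,precision=4)
st(); c=read_camera('wrist'); save(c,'w3')
for d in tip_of('wrist','bay0'): print(np.round(d['location'],1),round(d['p'],2),onz(c,d['location'],.07))
print(np.round(proj(c,pads([.527,.2257,.466,.07])),1))
E
```

```text
t 10.55 tcp [0.4608 0.3504 0.1996] R [[-0.454, 0.891, -0.001], [0.891, 0.454, -0.001], [-0.001, -0.002, -1.0]] F [ 0.   0.1 -2.4] w 0.693 g 44.64745581150055 q [ 0.61  0.11  1.85 -0.    1.19  0.14]
[325.5 230.4] 0.8 [0.4654 0.3488 0.07  ]
[[325.1 227.2]
 [324.2 316.9]
 [323.5 395.5]
 [322.8 465.4]
 [322.3 528.1]]
```

View pics/w3.png

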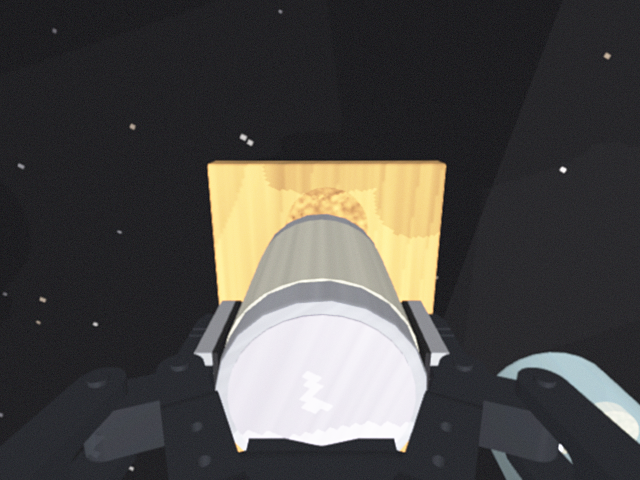

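```bash
python3 - <<'E'
from h import *
np.set_printoptions(suppress=True,precision=4)
c=read_camera('wrist')
a,b=onz(c,(208,165),.07),onz(c,(446,165),.07); print('corners',a,b,np.linalg.norm(a-b)); m=(a+b)/2; u=(b-a)/np.linalg.norm(b-a); v=np.array([-u[1],u[0],0]); print('bay0 from end',m-v*.045,'yaw',np.degrees(np.arctan2(u[1],u[0])),'centre',m-v*.185)
print('pad top',onz(c,(327,187),.07),'->',onz(c,(327,187),.07)-v*.029)
# tin bottom: far rim at 214 ; where is tin axis?
s=read_state(); z0=s['tool_pos'][2]-.046
print('rim',onz(c,(324,214),z0)-v*.03, 'bottom z',z0)
g=np.float32(cv2.cvtColor(c['image'],cv2.COLOR_RGB2GRAY)); print(g[155:200:1,327].astype(int), g[165,200:216].astype(int),g[165,438:455].astype(int))
E
```

```text
corners [0.3753 0.3534 0.07  ] [0.5169 0.4255 0.07  ] 0.15885970739994643
bay0 from end [0.4665 0.3493 0.07  ] yaw 27.004192878805096 centre [0.5301 0.2246 0.07  ]
pad top [0.4529 0.3764 0.07  ] -> [0.466  0.3505 0.07  ]
rim [0.4634 0.3502 0.1542] bottom z 0.15417826696315207
[ 32  29  28  26  44  90 130 141 176 199 210 214 212 213 212 212 212 213
 214 212 212 213 214 214 213 212 213 214 211 213 213 210 197 203 206 208
 203 197 189 185 179 173 177 189 200] [ 32  31  35  34  33  28 102 206 230 232 229 229 227 226 226 224] [195 192 192 192 191 197 184  96  26  26  32  31  29  28  30  25  27]
```

Emit:
{"op": "apply_moves", "data": {"fingers": [0.5,0.5,0.5,0.5,0.5,0.5,0.5,0.5], "travel": [[-0.02,0.04,0.4],[0,0,0.4],[0,0,0.4],[0,0,0.2],[0,0,0.15],[0,0,0.13],[0,0,0],[0,0,0]], "rotation": [[0,0,0],[0,0,0],[0,0,0],[0,0,0],[0,0,0],[0,0,0],[0,0,0],[0,0,0]]}}

```text
time: 11.5
tool_pos: [0.4643, 0.3519, 0.1171]
tcp_rot: [1.64, 2.679, 0.003]
wrist_force: [-0.5, -0.4, -3.8]
width: 0.699
grip_force: 44.6
```

Emit:
{"op": "apply_moves", "data": {"fingers": [0.75,0.8,0.9,1,1,1], "travel": [[0,0,0],[0,0,0],[0,0,0],[0,0,0],[0,0,0],[0,0,0]], "rotation": [[0,0,0],[0,0,0],[0,0,0],[0,0,0],[0,0,0],[0,0,0]]}}

```text
time: 12.1
tool_pos: [0.4637, 0.3516, 0.1163]
tcp_rot: [1.64, 2.679, 0.0]
wrist_force: [-0.4, 0.2, -1.3]
width: 0.997
grip_force: 0.0
```

Emit:
{"op": "apply_moves", "data": {"fingers": [1,1,1,1,1,1,1], "travel": [[0,0,-0.4],[0,0,-0.6],[0,0,-0.6],[0,0,-0.6],[0,0,-0.6],[0,0,-0.6],[0,0,-0.6]], "rotation": [[0,0,0],[0,0,0],[0,0,0],[0,0,0],[0,0,0],[0,0,0],[0,0,0]]}}

```text
time: 12.8
tool_pos: [0.4635, 0.3514, 0.3175]
tcp_rot: [1.64, 2.679, 0.0]
wrist_force: [0.3, 0.2, 0.5]
width: 0.999
grip_force: 0.0
```

```bash
python3 - <<'E'
from h import *
np.set_printoptions(suppress=True,precision=4)
st()
C={n:read_camera(n) for n in('wrist','top','side')}
for n,c in C.items():
    for d in regions_of(n,'tin0'):
        if d['p']<.3: continue
        p,q=fitcyl(c,d['mask'],(.465,.35),.03,.095,.07)
        if q>.3: print('placed',n,round(d['p'],2),d['bbox'],p,q)
        p,q=fitcyl(c,d['mask'],(.535,-.437),.03,.095)
        if q>.5: print(n,round(d['p'],2),d['bbox'],p,q)
for n in('top','side'):
    for d in regions_of(n,'jar0'):
        p,q=fitcyl(C[n],d['mask'],(.445,-.33),.032,.065)
        if q>.4: print('jar',n,round(d['p'],2),d['bbox'],p,q)
for d in tip_of('wrist','bay0'): print(np.round(d['location'],1),round(d['p'],2),onz(C['wrist'],d['location'],.07))
goto([.538-.036,-.438+.071,.30]); goto([.503,.279,.2])
save(C['wrist'],'w4')
E
```

```text
t 12.8 tcp [0.4635 0.3514 0.3175] R [[-0.455, 0.891, 0.0], [0.891, 0.455, 0.0], [-0.0, 0.0, -1.0]] F [0.3 0.2 0.5] w 0.999 g 0.0 q [ 0.61  0.05  1.7  -0.    1.4   0.13]
placed wrist 0.76 [284.5, 162.3, 82.6, 92.2] [0.465  0.3532] 0.9501643883024745
top 0.87 [469.8, 272.4, 30.3, 25.5] [ 0.5368 -0.437 ] 0.9283154121863799
side 0.9 [303.0, 376.9, 38.4, 62.5] [ 0.5251 -0.5438] 0.9225776541492814
placed side 0.7 [217.0, 117.6, 23.0, 38.8] [0.4666 0.3581] 0.9156214367160775
jar top 0.81 [425.2, 311.7, 35.1, 25.3] [ 0.4467 -0.334 ] 0.9550128534704371
jar side 0.98 [244.7, 312.3, 30.2, 32.3] [ 0.4484 -0.3227] 0.6242038216560509
[323.5 261.8] 0.93 [0.4985 0.2892 0.07  ]
[323.2 378.8] 0.78 [0.5626 0.1635 0.07  ]
[323.3 428.1] 0.76 [0.5936 0.1033 0.07  ]
[320.9 321.7] 0.63 [0.5275 0.2265 0.07  ]
from [0.4629 0.3511 0.3143] to [ 0.502 -0.367  0.3  ] units [-13.15  -5.83   0.31]
from [0.4629 0.3511 0.3143] to [0.503 0.279 0.2  ] units [-1.65  0.07  2.29]
```

Emit:
{"op": "apply_moves", "data": {"fingers": [1,1,1,1,1,1,1,1,1,1,1,1], "travel": [[-0.82,-0.365,0],[-0.82,-0.365,0],[-0.82,-0.365,0],[-0.82,-0.365,0],[-0.82,-0.365,0],[-0.82,-0.365,0],[-0.82,-0.365,0],[-0.82,-0.365,0],[-0.82,-0.365,0],[-0.82,-0.365,0],[-0.82,-0.365,0],[-0.82,-0.365,0]], "rotation": [[0,0,0],[0,0,0],[0,0,0],[0,0,0],[0,0,0],[0,0,0],[0,0,0],[0,0,0],[0,0,0],[0,0,0],[0,0,0],[0,0,0]]}}

```text
time: 14.45
tool_pos: [0.4917, -0.1879, 0.3153]
tcp_rot: [-1.64, -2.678, 0.0]
wrist_force: [1.3, 0.1, -0.3]
width: 1.0
grip_force: 0.0
```

Emit:
{"op": "apply_moves", "data": {"fingers": [1,1,1,1,1,1,1], "travel": [[-0.82,-0.365,0],[-0.82,-0.365,0],[-0.82,-0.365,0],[-0.82,-0.365,0.3],[0,0,0],[0,0,0],[0,0,0]], "rotation": [[0,0,0],[0,0,0],[0,0,0],[0,0,0],[0,0,0],[0,0,0],[0,0,0]]}}

```text
time: 15.15
tool_pos: [0.5017, -0.3646, 0.3008]
tcp_rot: [-1.639, -2.678, -0.001]
wrist_force: [-0.3, -1.5, 0.1]
width: 1.0
grip_force: 0.0
```

```bash
python3 - <<'E'
from h import *
np.set_printoptions(suppress=True,precision=4)
st(); c=read_camera('wrist'); save(c,'w5')
for d in regions_of('wrist','tin0'):
    for x0 in ((.538,-.437),(.425,-.44),(.527,-.543)):
        p,q=fitcyl(c,d['mask'],x0,.03,.095)
        if q>.7: print(round(d['p'],2),d['bbox'],p,q,c['image'][d['mask']].mean(0).round())
for d in regions_of('wrist','jar0'):
        p,q=fitcyl(c,d['mask'],(.446,-.333),.032,.065)
        if q>.4: print('jar',round(d['p'],2),d['bbox'],p,q)
goto([.538,-.437,.045])
E
```

```text
t 15.15 tcp [ 0.5017 -0.3646  0.3008] R [[-0.455, 0.89, -0.001], [0.89, 0.455, 0.001], [0.001, -0.0, -1.0]] F [-0.3 -1.5  0.1] w 1.0 g 0.0 q [-0.67  0.13  1.64  0.    1.38 -1.14]
0.87 [180.1, 186.6, 79.9, 83.0] [ 0.4298 -0.4366] 0.959877800407332 [177. 148. 196.]
0.82 [230.7, 303.4, 65.1, 90.6] [ 0.525  -0.5445] 0.9570247933884297 [201. 101. 103.]
0.63 [291.1, 231.1, 59.7, 85.5] [ 0.5381 -0.4361] 0.938066799380668 [217. 215. 216.]
0.63 [291.1, 231.1, 59.7, 85.5] [ 0.5383 -0.4365] 0.937444739168877 [217. 215. 216.]
jar 0.81 [244.8, 102.5, 74.3, 74.3] [ 0.447  -0.3345] 0.9511025886864813
from [ 0.5023 -0.3643  0.302 ] to [ 0.538 -0.437  0.045] units [-1.62 -0.03  5.14]
```

View pics/w5.png

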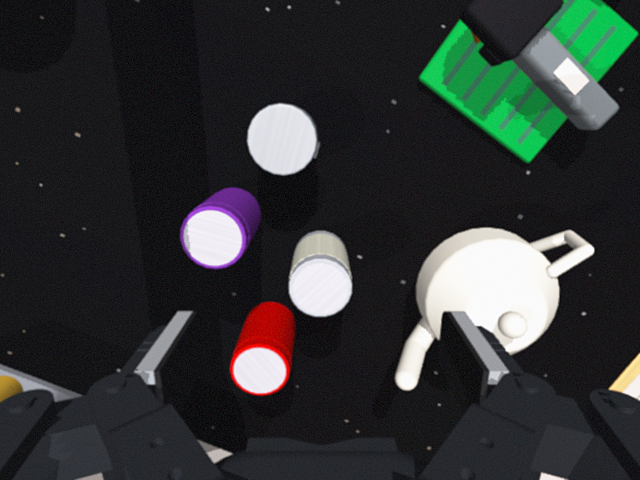

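The white tin is at (320,275); red (265,350), purple (220,230) and the teapot leave enough room for the fingers.

Emit:
{"op": "apply_moves", "data": {"fingers": [1,1,1,1,1,1,1,1,1,1,1,1], "travel": [[-0.4,0,0.4],[-0.4,0,0.4],[-0.4,0,0.4],[-0.4,0,0.4],[0,0,0.5],[0,0,0.5],[0,0,0.5],[0,0,0.5],[0,0,0.5],[0,0,0.5],[0,0,0.5],[0,0,0]], "rotation": [[0,0,0],[0,0,0],[0,0,0],[0,0,0],[0,0,0],[0,0,0],[0,0,0],[0,0,0],[0,0,0],[0,0,0],[0,0,0],[0,0,0]]}}

```text
time: 16.5
tool_pos: [0.5362, -0.4335, 0.0425]
tcp_rot: [-1.635, -2.674, -0.002]
wrist_force: [-0.6, -0.0, -0.5]
width: 0.998
grip_force: 0.0
```

Emit:
{"op": "apply_moves", "data": {"fingers": [0.5,0.5,0.5,0.5,0.5,0.5,0.5,0.5], "newtons": 40, "travel": [[0,0,0],[0,0,0],[0,0,0],[0,0,0],[0,0,0],[0,0,0],[0,0,0],[0,0,0]], "rotation": [[0,0,0],[0,0,0],[0,0,0],[0,0,0],[0,0,0],[0,0,0],[0,0,0],[0,0,0]]}}

```text
time: 17.3
tool_pos: [0.5396, -0.4378, 0.0488]
tcp_rot: [1.639, 2.676, -0.0]
wrist_force: [-0.3, 1.4, 6.8]
width: 0.692
grip_force: 44.2
```

Emit:
{"op": "apply_moves", "data": {"fingers": [0.5,0.5,0.5,0.5,0.5,0.5,0.5,0.5], "travel": [[0,0,-0.3],[0,0,-0.5],[0,0,-0.6],[0,0,-0.6],[0,0,-0.6],[0,0,-0.6],[0,0,-0.6],[0,0,-0.6]], "rotation": [[0,0,0],[0,0,0],[0,0,0],[0,0,0],[0,0,0],[0,0,0],[0,0,0],[0,0,0]]}}

```text
time: 18.1
tool_pos: [0.5375, -0.4362, 0.2673]
tcp_rot: [-1.64, -2.678, -0.0]
wrist_force: [0.8, -0.1, -3.4]
width: 0.694
grip_force: 44.1
```

```bash
python3 -c "
from h import *
st(); goto([.498,.2885,.28])"
```

```text
t 18.1 tcp [ 0.5375 -0.4362  0.2673] R [[-0.455, 0.891, -0.001], [0.891, 0.455, 0.001], [0.001, -0.001, -1.0]] F [ 0.8 -0.1 -3.4] w 0.694 g 44.08715486526489 q [-0.72  0.28  1.52 -0.    1.34 -1.19]
from [ 0.5375 -0.4362  0.2673] to [0.498  0.2885 0.28  ] units [13.27  5.89 -0.24]
```

Emit:
{"op": "apply_moves", "data": {"fingers": [0.5,0.5,0.5,0.5,0.5,0.5,0.5,0.5,0.5,0.5,0.5,0.5], "travel": [[0.5,0.22,0],[0.82,0.365,0],[0.82,0.365,0],[0.82,0.365,0],[0.82,0.365,0],[0.82,0.365,0],[0.82,0.365,0],[0.82,0.365,0],[0.82,0.365,0],[0.82,0.365,0],[0.82,0.365,0],[0.82,0.365,0]], "rotation": [[0,0,0],[0,0,0],[0,0,0],[0,0,0],[0,0,0],[0,0,0],[0,0,0],[0,0,0],[0,0,0],[0,0,0],[0,0,0],[0,0,0]]}}

```text
time: 19.3
tool_pos: [0.5092, 0.0851, 0.2665]
tcp_rot: [-1.641, -2.679, 0.001]
wrist_force: [1.3, -1.3, -3.7]
width: 0.689
grip_force: 44.3
```

Emit:
{"op": "apply_moves", "data": {"fingers": [0.5,0.5,0.5,0.5,0.5,0.5,0.5,0.5], "travel": [[0.82,0.365,0],[0.82,0.365,0],[0.82,0.365,0],[0.82,0.365,0],[0.47,0.2,0],[0,0,0],[0,0,0],[0,0,0]], "rotation": [[0,0,0],[0,0,0],[0,0,0],[0,0,0],[0,0,0],[0,0,0],[0,0,0],[0,0,0]]}}

```text
time: 20.1
tool_pos: [0.4987, 0.2872, 0.2661]
tcp_rot: [-1.641, -2.679, 0.002]
wrist_force: [-0.3, -0.5, -3.2]
width: 0.692
grip_force: 44.3
```

```bash
python3 - <<'E'
from h import *
np.set_printoptions(suppress=True,precision=4)
st(); c=read_camera('wrist'); save(c,'w6')
for d in regions_of('wrist','tin0'):
    p,q=fitcyl(c,d['mask'],(.466,.351),.03,.095,.07)
    q2=0
    p2,q2=fitcyl(c,d['mask'],(.498,.288),.03,.095,.221)
    print(round(d['p'],2),d['bbox'],p,q,'held',p2,q2)
for d in tip_of('wrist','bay0'): print(np.round(d['location'],1),round(d['p'],2),onz(c,d['location'],.07))
goto([.498,.2885,.116])
E
```

```text
t 20.1 tcp [0.4987 0.2872 0.2661] R [[-0.454, 0.891, -0.001], [0.891, 0.454, -0.001], [-0.001, -0.001, -1.0]] F [-0.3 -0.5 -3.2] w 0.692 g 44.330220222473145 q [ 0.48  0.06  1.78 -0.    1.31  0.01]
0.86 [268.2, 61.2, 106.9, 106.5] [0.4652 0.3515] 0.9554329840044126 held [0.498 0.288] 0.0
[320.3 201.4] 0.61 [0.497  0.2896 0.07  ]
from [0.4991 0.287  0.2663] to [0.498  0.2885 0.116 ] units [ 0.04 -0.01  3.01]
```

View pics/w6.png

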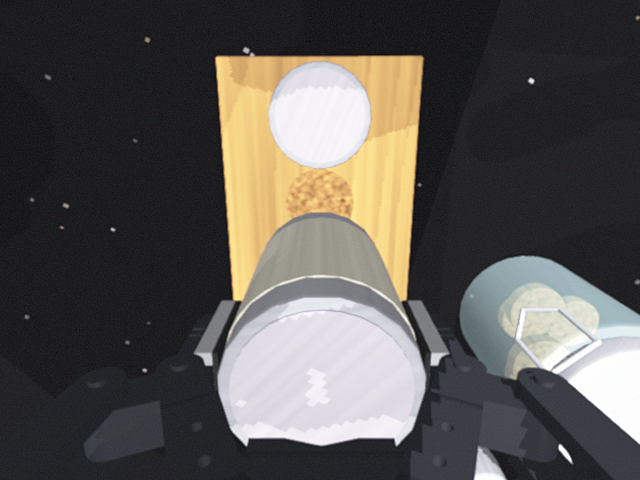

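Tin 1 sits on pad 1 at (320,113) and pad 2 shows at (320,200), so I lower onto it.

Emit:
{"op": "apply_moves", "data": {"fingers": [0.5,0.5,0.5,0.5,0.5,0.5,0.5,0.5,0.5,0.5], "travel": [[0.04,-0.01,0.5],[0,0,0.5],[0,0,0.5],[0,0,0.5],[0,0,0.4],[0,0,0.3],[0,0,0.2],[0,0,0.1],[0,0,0],[0,0,0]], "rotation": [[0,0,0],[0,0,0],[0,0,0],[0,0,0],[0,0,0],[0,0,0],[0,0,0],[0,0,0],[0,0,0],[0,0,0]]}}

```text
time: 21.25
tool_pos: [0.4981, 0.2896, 0.1186]
tcp_rot: [1.641, 2.679, 0.001]
wrist_force: [-3.4, -1.7, 4.8]
width: 0.693
grip_force: 44.5
```

Emit:
{"op": "apply_moves", "data": {"fingers": [0.75,0.8,0.9,1,1,1], "travel": [[0,0,0],[0,0,0],[0,0,0],[0,0,0],[0,0,0],[0,0,0]], "rotation": [[0,0,0],[0,0,0],[0,0,0],[0,0,0],[0,0,0],[0,0,0]]}}

```text
time: 21.85
tool_pos: [0.4977, 0.2898, 0.1162]
tcp_rot: [-1.64, -2.679, 0.0]
wrist_force: [-0.6, 0.2, -0.2]
width: 1.002
grip_force: 0.0
```

Emit:
{"op": "apply_moves", "data": {"fingers": [1,1,1,1,1,1,1], "travel": [[0,0,-0.4],[0,0,-0.6],[0,0,-0.6],[0,0,-0.6],[0,0,-0.6],[0,0,-0.6],[0,0,-0.3]], "rotation": [[0,0,0],[0,0,0],[0,0,0],[0,0,0],[0,0,0],[0,0,0],[0,0,0]]}}

```text
time: 22.55
tool_pos: [0.4988, 0.2904, 0.3047]
tcp_rot: [1.639, 2.677, 0.006]
wrist_force: [0.8, -0.1, 0.3]
width: 1.0
grip_force: 0.0
```

```bash
python3 - <<'E'
from h import *
np.set_printoptions(suppress=True,precision=4)
st(); C={n:read_camera(n) for n in('wrist','top','side')}; c=C['wrist']
for d in regions_of('wrist','tin0'):
    for x0 in((.466,.351),(.498,.289)):
        p,q=fitcyl(c,d['mask'],x0,.03,.095,.07)
        if q>.6: print(round(d['p'],2),d['bbox'],p,q)
for n in('top','side'):
    for d in regions_of(n,'jar0'):
        p,q=fitcyl(C[n],d['mask'],(.446,-.333),.032,.065); print('jar',n,round(d['p'],2),d['bbox'],p,q)
for d in tip_of('wrist','bay0'): print(np.round(d['location'],1),round(d['p'],2),onz(c,d['location'],.07))
goto([.447-.036,-.3345+.071,.3])
E
```

```text
t 22.55 tcp [0.4988 0.2904 0.3047] R [[-0.455, 0.891, 0.004], [0.891, 0.455, 0.002], [0.0, 0.005, -1.0]] F [ 0.8 -0.1  0.3] w 1.0 g 0.0 q [ 0.48  0.04  1.73 -0.    1.37  0.01]
0.97 [283.0, 164.0, 75.4, 94.4] [0.4988 0.2919] 0.9350877192982456
0.97 [283.0, 164.0, 75.4, 94.4] [0.4988 0.2919] 0.9344915524386357
0.65 [270.7, 71.7, 91.2, 95.1] [0.4651 0.3522] 0.9656505576208179
0.65 [270.7, 71.7, 91.2, 95.1] [0.465  0.3522] 0.9666567430782971
jar top 0.67 [426.3, 310.4, 33.4, 26.1] [ 0.4463 -0.3341] 0.9088541666666666
jar side 0.41 [198.2, 146.6, 133.7, 96.5] [ 0.446 -0.333] 0.0
[314.7 262.7] 0.97 [0.5251 0.2281 0.07  ]
[317.6 383.6] 0.71 [0.5919 0.1031 0.07  ]
[316.1 326.3] 0.61 [0.5585 0.1652 0.07  ]
from [0.4967 0.2892 0.2987] to [ 0.411  -0.2635  0.3   ] units [-9.07 -6.55  0.  ]
```

Emit:
{"op": "apply_moves", "data": {"fingers": [1,1,1,1,1,1,1,1,1,1,1,1], "travel": [[-0.7,-0.5,0],[-0.7,-0.5,0],[-0.7,-0.5,0],[-0.7,-0.5,0],[-0.7,-0.5,0],[-0.7,-0.5,0],[-0.7,-0.5,0],[-0.7,-0.5,0],[-0.7,-0.5,0],[-0.7,-0.5,0],[-0.7,-0.5,0],[-0.7,-0.5,0]], "rotation": [[0,0,0],[0,0,0],[0,0,0],[0,0,0],[0,0,0],[0,0,0],[0,0,0],[0,0,0],[0,0,0],[0,0,0],[0,0,0],[0,0,0]]}}

```text
time: 24.1
tool_pos: [0.4203, -0.222, 0.2998]
tcp_rot: [-1.639, -2.677, -0.0]
wrist_force: [0.7, -0.0, 0.2]
width: 1.001
grip_force: 0.0
```

Emit:
{"op": "apply_moves", "data": {"fingers": [1,1,1,1], "travel": [[-0.67,-0.55,0],[0,0,0],[0,0,0],[0,0,0]], "rotation": [[0,0,0],[0,0,0],[0,0,0],[0,0,0]]}}

```text
time: 24.5
tool_pos: [0.412, -0.2621, 0.3002]
tcp_rot: [-1.639, -2.678, -0.001]
wrist_force: [-0.4, 0.6, -0.7]
width: 1.001
grip_force: 0.0
```

```bash
python3 - <<'E'
from h import *
np.set_printoptions(suppress=True,precision=4)
s=st(); c=read_camera('wrist'); save(c,'w7')
for d in regions_of('wrist','jar0'):
    p,q=fitcyl(c,d['mask'],(.446,-.333),.032,.065); print('jar',round(d['p'],2),d['bbox'],p,q)
    if q>.8: goto([*p,.023])
E
```

```text
t 24.5 tcp [ 0.412  -0.2621  0.3002] R [[-0.455, 0.89, -0.001], [0.89, 0.455, 0.002], [0.002, -0.001, -1.0]] F [-0.4  0.6 -0.7] w 1.001 g 0.0 q [-0.62 -0.13  1.9   0.    1.38 -1.09]
jar 0.57 [285.0, 227.3, 68.4, 77.0] [ 0.4472 -0.3337] 0.933115413628363
from [ 0.4124 -0.2618  0.3008] to [ 0.4472 -0.3337  0.023 ] units [-1.6  -0.04  5.55]
```

Emit:
{"op": "apply_moves", "data": {"fingers": [1,1,1,1,1,1,1,1,1,1,1,1], "travel": [[-0.4,-0.01,0.5],[-0.4,-0.01,0.5],[-0.4,-0.01,0.5],[-0.4,-0.01,0.5],[0,0,0.5],[0,0,0.5],[0,0,0.5],[0,0,0.5],[0,0,0.5],[0,0,0.5],[0,0,0.5],[0,0,0.04]], "rotation": [[0,0,0],[0,0,0],[0,0,0],[0,0,0],[0,0,0],[0,0,0],[0,0,0],[0,0,0],[0,0,0],[0,0,0],[0,0,0],[0,0,0]]}}

```text
time: 25.8
tool_pos: [0.4449, -0.3319, 0.0209]
tcp_rot: [-1.634, -2.675, -0.002]
wrist_force: [-0.7, 0.8, 0.4]
width: 0.997
grip_force: 0.0
```

Emit:
{"op": "apply_moves", "data": {"fingers": [0.5,0.5,0.5,0.5,0.5,0.5,0.5,0.5], "newtons": 40, "travel": [[0,0,0],[0,0,0],[0,0,0],[0,0,0],[0,0,0],[0,0,0],[0,0,0],[0,0,0]], "rotation": [[0,0,0],[0,0,0],[0,0,0],[0,0,0],[0,0,0],[0,0,0],[0,0,0],[0,0,0]]}}

```text
time: 26.6
tool_pos: [0.4479, -0.3358, 0.0257]
tcp_rot: [1.639, 2.677, 0.0]
wrist_force: [0.6, 2.1, 6.4]
width: 0.739
grip_force: 45.3
```

Emit:
{"op": "apply_moves", "data": {"fingers": [0.5,0.5,0.5,0.5,0.5,0.5,0.5,0.5], "travel": [[0,0,-0.3],[0,0,-0.5],[0,0,-0.6],[0,0,-0.6],[0,0,-0.6],[0,0,-0.6],[0,0,-0.6],[0,0,0]], "rotation": [[0,0,0],[0,0,0],[0,0,0],[0,0,0],[0,0,0],[0,0,0],[0,0,0],[0,0,0]]}}

```text
time: 27.4
tool_pos: [0.4488, -0.3373, 0.2199]
tcp_rot: [1.636, 2.671, -0.003]
wrist_force: [1.4, -1.0, -2.9]
width: 0.737
grip_force: 45.2
```

```bash
python3 -c "
from h import *
st(); goto([.5915,.102,.214])"
```

```text
t 27.4 tcp [ 0.4488 -0.3373  0.2199] R [[-0.455, 0.891, 0.007], [0.891, 0.455, -0.006], [-0.009, 0.003, -1.0]] F [ 1.4 -1.  -2.9] w 0.737 g 45.23639649152756 q [-0.69  0.05  1.87 -0.    1.21 -1.16]
from [ 0.4488 -0.3373  0.2199] to [0.5915 0.102  0.214 ] units [6.53 6.53 0.08]
```

Emit:
{"op": "apply_moves", "data": {"fingers": [0.5,0.5,0.5,0.5,0.5,0.5,0.5,0.5,0.5,0.5,0.5,0.5], "travel": [[0.45,0.45,0],[0.6,0.61,0],[0.6,0.61,0],[0.6,0.61,0],[0.6,0.61,0],[0.6,0.61,0],[0.6,0.61,0],[0.6,0.61,0],[0.6,0.61,0],[0.6,0.61,0],[0.6,0.56,0],[0,0,0]], "rotation": [[0,0,0],[0,0,0],[0,0,0],[0,0,0],[0,0,0],[0,0,0],[0,0,0],[0,0,0],[0,0,0],[0,0,0],[0,0,0],[0,0,0]]}}

```text
time: 28.6
tool_pos: [0.5893, 0.1043, 0.2122]
tcp_rot: [-1.633, -2.68, -0.001]
wrist_force: [0.5, -0.3, -2.5]
width: 0.734
grip_force: 45.5
```

Emit:
{"op": "apply_moves", "data": {"fingers": [0.5,0.5], "travel": [[0,0,0],[0,0,0]], "rotation": [[0,0,0],[0,0,0]]}}

```text
time: 28.8
tool_pos: [0.5885, 0.099, 0.2128]
tcp_rot: [-1.64, -2.678, 0.003]
wrist_force: [-0.2, 0.8, -3.7]
width: 0.737
grip_force: 45.5
```

```bash
python3 - <<'E'
from h import *
np.set_printoptions(suppress=True,precision=4)
st(); c=read_camera('wrist'); save(c,'w8')
for d in regions_of('wrist','tin0'):
    for x0 in((.466,.351),(.498,.289)):
        p,q=fitcyl(c,d['mask'],x0,.03,.095,.07)
        if q>.6: print(round(d['p'],2),d['bbox'],p,q)
for d in tip_of('wrist','bay0'): print(np.round(d['location'],1),round(d['p'],2),onz(c,d['location'],.07))
print(proj(c,pads([.527,.2265,.467,.07])))
goto([.5915,.102,.095])
E
```

```text
t 28.8 tcp [0.5885 0.099  0.2128] R [[-0.455, 0.891, -0.003], [0.891, 0.455, -0.001], [0.0, -0.003, -1.0]] F [-0.2  0.8 -3.7] w 0.737 g 45.52491992712021 q [ 0.13  0.13  1.8  -0.    1.22 -0.35]
[328.6   0. ] 0.94 [0.5283 0.2272 0.07  ]
[326.4 120. ] 0.89 [0.5597 0.1635 0.07  ]
[325.  219.2] 0.72 [0.5905 0.1014 0.07  ]
[236.6 393.4] 0.46 [ 0.5936 -0.0663  0.07  ]
[[ 328.9103 -324.6627]
 [ 327.3885 -143.5732]
 [ 326.199     0.0918]
 [ 325.233   118.455 ]
 [ 324.4249  218.7871]]
from [0.5891 0.0985 0.2139] to [0.5915 0.102  0.095 ] units [0.04 0.08 2.38]
```

View pics/w8.png

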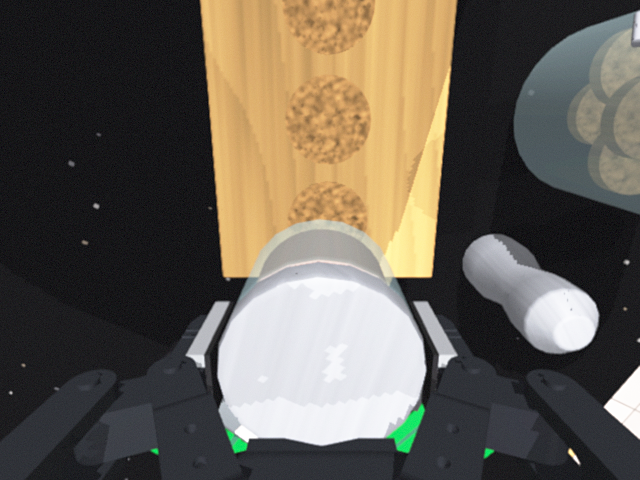

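Pads 4 and 5 show at (328,119) and (327,219), and the grinder at (530,295). I check the grinder clearance and pad centring before lowering.

```bash
python3 - <<'E'
from h import *
np.set_printoptions(suppress=True,precision=4)
st(); c=read_camera('wrist'); s=read_state(); t=np.array(s['tool_pos'])
M=R.from_rotvec(s['tcp_rot']).as_matrix()
def rel(P): return np.round((M.T@(np.array(P)-t))*1000,1)
print('grinder top',rel(onz(c,(570,332),.13)),'base',rel(onz(c,(490,262),0)))
print('pad5',onz(c,(327.5,219),.07),rel(onz(c,(327.5,219),.07)),'pad4',onz(c,(328,119),.07))
print('board right corner',rel(onz(c,(433,276),.07)),'left',rel(onz(c,(222,276),.07)))
print('jar lid top L/R',rel(onz(c,(217,365),.255)),rel(onz(c,(426,365),.255)),'bottom far rim',rel(onz(c,(325,222),.19)))
E
```

```text
t 28.95 tcp [0.5891 0.0985 0.2139] R [[-0.453, 0.891, -0.001], [0.891, 0.453, -0.0], [0.0, -0.001, -1.0]] F [ 0.2  0.4 -2.9] w 0.739 g 45.524407625198364 q [ 0.12  0.13  1.79 -0.    1.22 -0.35]
grinder top [-56.3 156.   84. ] base [-58.6 158.4 214. ]
pad5 [0.5932 0.1018 0.07  ] [  1.1   4.9 144.1] pad4 [0.5614 0.1642 0.07  ]
board right corner [-43.8  85.7 144.1] left [-44.  -75.5 144.1]
jar lid top L/R [  5.2 -29.8 -40.9] [  5.3  31.  -40.9] bottom far rim [30.9  2.1 24.1]
```

Emit:
{"op": "apply_moves", "data": {"fingers": [0.5,0.5,0.5,0.5,0.5,0.5,0.5,0.5,0.5], "travel": [[0.03,0.08,0.4],[0,0,0.5],[0,0,0.5],[0,0,0.4],[0,0,0.3],[0,0,0.2],[0,0,0.08],[0,0,0],[0,0,0]], "rotation": [[0,0,0],[0,0,0],[0,0,0],[0,0,0],[0,0,0],[0,0,0],[0,0,0],[0,0,0],[0,0,0]]}}

```text
time: 29.9
tool_pos: [0.5935, 0.103, 0.0963]
tcp_rot: [1.64, 2.678, 0.002]
wrist_force: [-0.1, -0.3, -2.4]
width: 0.735
grip_force: 45.6
```

Emit:
{"op": "apply_moves", "data": {"fingers": [0.78,0.83,0.9,1,1,1], "travel": [[0,0,0],[0,0,0],[0,0,0],[0,0,0],[0,0,0],[0,0,0]], "rotation": [[0,0,0],[0,0,0],[0,0,0],[0,0,0],[0,0,0],[0,0,0]]}}

```text
time: 30.5
tool_pos: [0.5926, 0.103, 0.0953]
tcp_rot: [1.64, 2.679, 0.0]
wrist_force: [1.1, -0.6, -0.2]
width: 1.003
grip_force: 0.0
```

Emit:
{"op": "apply_moves", "data": {"fingers": [1,1,1,1,1,1,1,1,1,1], "travel": [[0,0,-0.4],[0,0,-0.6],[0,0,-0.6],[0,0,-0.6],[0.6,0,-0.6],[0.6,0,-0.6],[0.6,0,-0.6],[0.6,0,0],[0,0,0],[0,0,0]], "rotation": [[0,0,0],[0,0,0],[0,0,0],[0,0,0],[0,0,0],[0,0,0],[0,0,0],[0,0,0],[0,0,0],[0,0,0]]}}

```text
time: 31.5
tool_pos: [0.5376, 0.2101, 0.2952]
tcp_rot: [1.638, 2.68, -0.001]
wrist_force: [-0.4, 1.1, -0.4]
width: 1.001
grip_force: 0.0
```

```bash
python3 - <<'E'
from h import *
np.set_printoptions(suppress=True,precision=4)
st(); C={n:read_camera(n) for n in('wrist','top','side')}; c=C['wrist']; save(c,'w9')
for n in C:
  for d in regions_of(n,'tin0'):
    for x0 in((.466,.351),(.498,.289)):
        p,q=fitcyl(C[n],d['mask'],x0,.03,.095,.07)
        if q>.6: print(n,round(d['p'],2),d['bbox'],p,q)
  for d in regions_of(n,'jar0'):
        p,q=fitcyl(C[n],d['mask'],(.593,.102),.032,.065,.07); print(n,'jar',round(d['p'],2),d['bbox'],p,q)
for d in tip_of('wrist','bay0'): print(np.round(d['location'],1),round(d['p'],2),onz(c,d['location'],.07))
for n in C:
  for k in('label','scanner','window'):
    for d in tip_of(n,k): print(n,k,np.round(d['location'],1),round(d['p'],2),onz(C[n],d['location'],dict(label=.037,scanner=.008,window=.024)[k]))
E
```

```text
t 31.5 tcp [0.5376 0.2101 0.2952] R [[-0.456, 0.89, 0.0], [0.89, 0.456, -0.001], [-0.001, -0.0, -1.0]] F [-0.4  1.1 -0.4] w 1.001 g 0.0 q [ 0.33  0.05  1.74 -0.    1.36 -0.14]
wrist 0.93 [279.3, 0.0, 85.2, 40.1] [0.4646 0.353 ] 0.9509766373037151
wrist 0.93 [279.3, 0.0, 85.2, 40.1] [0.4645 0.3529] 0.9505936422826503
wrist 0.61 [280.7, 36.7, 89.8, 98.3] [0.4987 0.2895] 0.9489583333333333
wrist 0.61 [280.7, 36.7, 89.8, 98.3] [0.4987 0.2895] 0.9489583333333333
wrist jar 0.9 [285.6, 285.8, 78.1, 97.1] [0.5942 0.1057] 0.932516367298976
top 0.62 [118.0, 308.5, 45.4, 26.5] [0.4638 0.352 ] 0.9248046875
top 0.62 [118.0, 308.5, 45.4, 26.5] [0.4639 0.352 ] 0.9257086999022482
top jar 0.57 [235.9, 248.7, 34.9, 28.5] [0.5931 0.1042] 0.93
side 0.94 [232.6, 123.0, 24.4, 42.2] [0.5001 0.2974] 0.8960612691466083
side 0.94 [232.6, 123.0, 24.4, 42.2] [0.4989 0.2973] 0.8980263157894737
side 0.69 [215.1, 115.4, 26.1, 40.1] [0.4655 0.3551] 0.7287173666288309
side 0.69 [215.1, 115.4, 26.1, 40.1] [0.4631 0.3561] 0.7259343148357871
side jar 0.58 [277.4, 165.3, 24.9, 33.4] [0.593  0.1013] 0.9450171821305842
[318.4 251.2] 0.67 [0.5594 0.1627 0.07  ]
[320.4 177. ] 0.6 [0.5285 0.2272 0.07  ]
wrist scanner [248.9 430.3] 0.65 [ 0.6004 -0.1172  0.008 ]
wrist window [202.3 408.2] 0.59 [ 0.5323 -0.0982  0.024 ]
wrist window [517.4 224.1] 0.27 [0.7393 0.2712 0.024 ]
top label [285.1 248.4] 0.65 [0.6346 0.0353 0.037 ]
top scanner [352.2 262.5] 0.78 [ 0.6009 -0.1266  0.008 ]
top scanner [249.3 207.3] 0.41 [0.7432 0.1253 0.008 ]
top window [340.1 287.1] 0.84 [ 0.5401 -0.0952  0.024 ]
top window [286.6 249.5] 0.29 [0.6337 0.0326 0.024 ]
side scanner [350.3 205.4] 0.63 [0.7568 0.1088 0.008 ]
side window [282.2 260.5] 0.92 [ 0.5332 -0.1099  0.024 ]
```

View pics/w9.png

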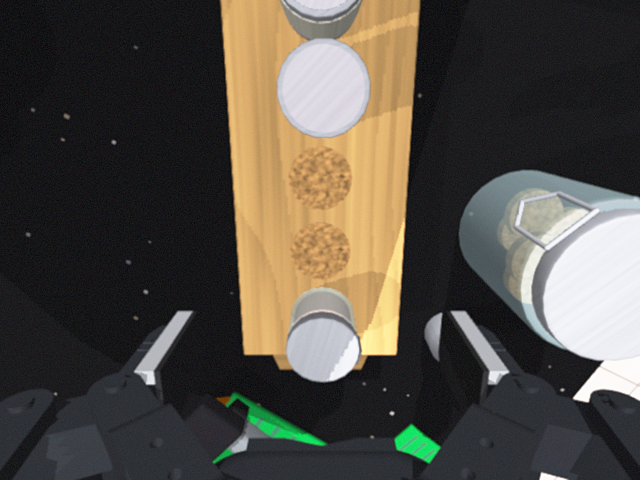

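The jar and both tins are in line on pads 5, 1 and 2. The scanner has been knocked to about (0.60,−0.12), so I go over it and measure.

Emit:
{"op": "apply_moves", "data": {"fingers": [1,1,1,1,1,1,1,1], "travel": [[-0.65,-0.365,0],[-0.65,-0.365,0],[-0.65,-0.365,0],[-0.65,-0.365,0],[-0.65,-0.365,0],[-0.65,-0.365,0],[-0.65,-0.365,0],[-0.65,-0.365,0]], "rotation": [[0,0,0],[0,0,0],[0,0,0],[0,0,0],[0,0,0],[0,0,0],[0,0,0],[0,0,0]]}}

```text
time: 33.25
tool_pos: [0.5259, -0.0895, 0.2955]
tcp_rot: [1.64, 2.679, 0.0]
wrist_force: [1.0, -0.3, 1.2]
width: 1.0
grip_force: 0.0
```

Emit:
{"op": "apply_moves", "data": {"fingers": [1,1,1,1,1,1,1,1,1,1], "travel": [[0,0,0],[0,0,0],[0,0,0],[0,0,0],[0,0,0],[0,0,0],[0,0,0],[0,0,0],[0,0,0],[0,0,0]], "rotation": [[0,0,-0.83],[0,0,-0.83],[0,0,-0.83],[0,0,-0.83],[0,0,-0.83],[0,0,-0.83],[0,0,-0.83],[0,0,-0.83],[0,0,0],[0,0,0]]}}

```text
time: 34.25
tool_pos: [0.5261, -0.0881, 0.2953]
tcp_rot: [0.632, 3.077, -0.0]
wrist_force: [-0.3, -0.6, -0.5]
width: 1.002
grip_force: 0.0
```

```bash
python3 - <<'E'
from h import *
np.set_printoptions(suppress=True,precision=4)
st(); c=read_camera('wrist'); save(c,'w10')
for k,z in(('scanner',.008),('window',.024),('trivet',.008),('label',.037)):
    for d in tip_of('wrist',k): print(k,np.round(d['location'],1),round(d['p'],2),onz(c,d['location'],z))
E
```

```text
t 34.25 tcp [ 0.5261 -0.0881  0.2953] R [[-0.919, 0.394, 0.0], [0.394, 0.919, -0.0], [-0.0, -0.0, -1.0]] F [-0.3 -0.6 -0.5] w 1.002 g 0.0 q [-0.21 -0.04  1.82 -0.    1.36 -1.38]
scanner [323.3 256.7] 0.89 [ 0.6009 -0.1175  0.008 ]
window [317.1 201.5] 0.73 [ 0.5367 -0.0972  0.024 ]
window [302.3 286. ] 0.46 [ 0.6182 -0.1504  0.024 ]
trivet [422.  391.4] 0.93 [ 0.8149 -0.074   0.008 ]
trivet [302.4 282.2] 0.61 [ 0.6201 -0.1519  0.008 ]
label [467.3 237.7] 0.62 [0.6306 0.0318 0.037 ]
```

View pics/w10.png

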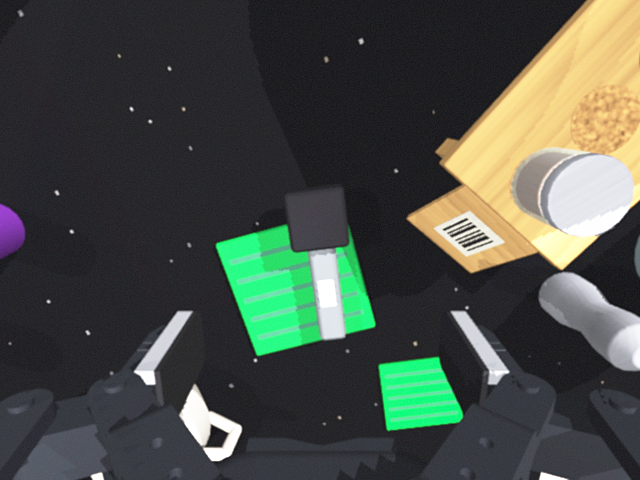

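The scanner's head front is at (315,190), its handle end at (333,338), label centre near (469,234), trivet corners (216,242), (257,355) and (375,326).

```bash
python3 - <<'E'
from h import *
np.set_printoptions(suppress=True,precision=4)
c=read_camera('wrist'); g=c['image']
a=(onz(c,(286.5,196),.056)+onz(c,(343,187),.056))/2; b=onz(c,(333.5,338),.04)
print('front',a,'end',b,'len',np.linalg.norm((a-b)[:2])); u=(a-b)[:2]; u/=np.linalg.norm(u); print('yaw',np.degrees(np.arctan2(u[1],u[0])),'origin',a[:2]-u*.085,b[:2]+u*.09)
v=np.diff([onz(c,(286.5,196),.056),onz(c,(343,187),.056)],axis=0)[0]; print('width',np.linalg.norm(v),'yaw from front edge',np.degrees(np.arctan2(v[1],v[0]))+90)
T=[onz(c,p,.008) for p in((216,242),(257,355),(375,326))]; print('trivet',T,'centre',(T[0]+T[2])/2,[np.linalg.norm(T[i]-T[i+1]) for i in(0,1)], np.degrees(np.arctan2(*(T[0]-T[1])[[1,0]])))
# label corner refinement
hsv=cv2.cvtColor(g,cv2.COLOR_RGB2GRAY); m=np.zeros(hsv.shape,np.uint8); 
roi=cv2.cvtColor(g,cv2.COLOR_RGB2HSV)[200:270,425:515]; w=((roi[...,1]<60)).astype(np.uint8); w=cv2.morphologyEx(w,cv2.MORPH_CLOSE,np.ones((7,7)))
n,l,s,ce=cv2.connectedComponentsWithStats(w); k=1+np.argmax(s[1:,4]); h=cv2.findNonZero((l==k).astype(np.uint8)); print(s[k]); ap=cv2.approxPolyDP(cv2.convexHull(h),4,True)[:,0]+[425,200]; print('label quad',ap.tolist())
E
```

```text
front [ 0.5207 -0.0925  0.056 ] end [ 0.6833 -0.1402  0.04  ] len 0.16947773439473135
yaw 163.64923699067063 origin [ 0.6022 -0.1165] [ 0.5969 -0.1149]
width 0.054732839953603014 yaw from front edge 166.02042661525934
trivet [array([ 0.5378, -0.2207,  0.008 ]), array([ 0.6864, -0.2418,  0.008 ]), array([ 0.7059, -0.095 ,  0.008 ])] centre [ 0.6218 -0.1579  0.008 ] [np.float64(0.1501072057103632), np.float64(0.14805677180602764)] 171.9477374828843
[   9   11   71   46 1684]
label quad [[504, 242], [466, 256], [434, 228], [469, 211]]
```

Emit:
{"op": "apply_moves", "data": {"fingers": [1,1,1,1,1,1,1,1], "travel": [[0,0,0],[0,0,0],[-0.39,-0.03,0.5],[-0.39,-0.03,0.5],[-0.39,-0.03,0.5],[-0.39,-0.03,0.5],[0,0,0],[0,0,0]], "rotation": [[0,0,-0.6],[0,0,-0.6],[0,0,0],[0,0,0],[0,0,0],[0,0,0],[0,0,0],[0,0,0]]}}

```text
time: 35.35
tool_pos: [0.5989, -0.1151, 0.1945]
tcp_rot: [-0.435, -3.109, -0.0]
wrist_force: [0.9, 1.1, 0.4]
width: 1.0
grip_force: 0.0
```

Emit:
{"op": "apply_moves", "data": {"fingers": [1,1,1,1,1,1,1,1,1,1], "travel": [[0,0,0.5],[0,0,0.5],[0,0,0.5],[0,0,0.5],[0,0,0.5],[0,0,0.5],[0,0,0.4],[0,0,0.22],[0,0,0],[0,0,0]], "rotation": [[0,0,0],[0,0,0],[0,0,0],[0,0,0],[0,0,0],[0,0,0],[0,0,0],[0,0,0],[0,0,0],[0,0,0]]}}

```text
time: 36.35
tool_pos: [0.6005, -0.1154, 0.0159]
tcp_rot: [0.434, 3.109, -0.0]
wrist_force: [0.4, 0.1, -0.9]
width: 1.004
grip_force: 0.0
```

Emit:
{"op": "apply_moves", "data": {"fingers": [0.15,0.15,0.15,0.15,0.15,0.15,0.15,0.15,0.15,0.15,0.15,0.15], "newtons": 40, "travel": [[0,0,0],[0,0,0],[0,0,0],[0,0,0],[0,0,0],[0,0,0],[0,0,0],[0,0,0],[0,0,0],[0,0,0],[0,0,0],[0,0,0]], "rotation": [[0,0,0],[0,0,0],[0,0,0],[0,0,0],[0,0,0],[0,0,0],[0,0,0],[0,0,0],[0,0,0],[0,0,0],[0,0,0],[0,0,0]]}}

```text
time: 37.55
tool_pos: [0.6001, -0.1155, 0.015]
tcp_rot: [0.435, 3.11, -0.0]
wrist_force: [-0.5, -0.3, 5.2]
width: 0.342
grip_force: 42.0
```

```bash
python3 - <<'E'
from h import *
np.set_printoptions(suppress=True,precision=4)
st(); c=read_camera('wrist'); save(c,'w11')
E
```

```text
t 37.55 tcp [ 0.6001 -0.1155  0.015 ] R [[-0.962, 0.274, 0.001], [0.274, 0.962, -0.0], [-0.001, -0.0, -1.0]] F [-0.5 -0.3  5.2] w 0.342 g 41.96303129196167 q [-0.23  0.36  1.92 -0.    0.86 -1.52]
```

View pics/w11.png

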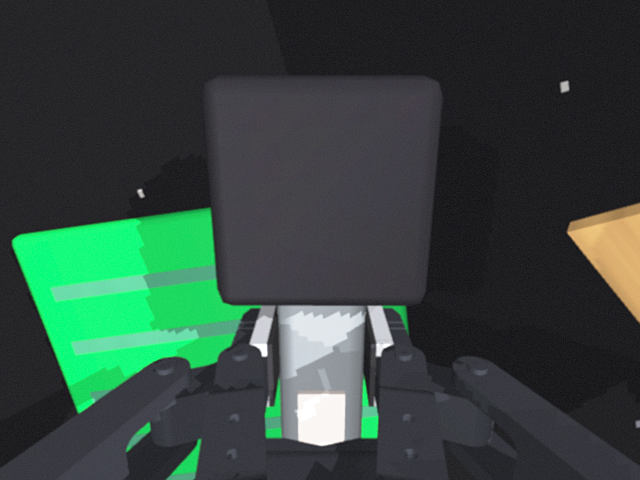

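The head is centred between the jaws and the handle is held. I lift, turn it to face the label and move to the standoff from above.

Emit:
{"op": "apply_moves", "data": {"fingers": [0.15,0.15,0.15,0.15,0.15,0.15,0.15,0.15], "travel": [[0,0,-0.3],[0,0,-0.5],[0,0,-0.6],[0,0,-0.6],[0,0,-0.6],[0,0,-0.6],[0,0,-0.6],[0,0,-0.4]], "rotation": [[0,0,0],[0,0,0],[0,0,0],[0,0,0],[0,0,0],[0,0,0],[0,0,0],[0,0,0]]}}

```text
time: 38.4
tool_pos: [0.5997, -0.1151, 0.2269]
tcp_rot: [0.434, 3.109, 0.0]
wrist_force: [0.4, 0.2, -1.5]
width: 0.344
grip_force: 41.2
```

Emit:
{"op": "apply_moves", "data": {"fingers": [0.15,0.15,0.15,0.15,0.15,0.15,0.15,0.15,0.15,0.15,0.15,0.15], "travel": [[0,0,0],[0,0,0],[0,0,0],[0,0,0],[0,0,0],[0,0,0],[0,0,0],[0,0,0],[0,0,0],[0,0,0],[0,0,0],[0,0,0]], "rotation": [[0,0,0.5],[0,0,0.75],[0,0,0.75],[0,0,0.75],[0,0,0.75],[0,0,0.75],[0,0,0.75],[0,0,0.75],[0,0,0.75],[0,0,0.75],[0,0,0.63],[0,0,0]]}}

```text
time: 39.6
tool_pos: [0.5987, -0.115, 0.2239]
tcp_rot: [-1.645, -2.674, 0.001]
wrist_force: [0.2, 0.4, -2.9]
width: 0.343
grip_force: 41.1
```

Emit:
{"op": "apply_moves", "data": {"fingers": [0.15,0.15,0.15,0.15,0.15,0.15,0.15], "travel": [[-0.02,0.37,0],[-0.02,0.5,0],[-0.02,0.5,0],[-0.02,0.5,0],[0,0,0],[0,0,0],[0,0,0]], "rotation": [[0,0,0],[0,0,0],[0,0,0],[0,0,0],[0,0,0],[0,0,0],[0,0,0]]}}

```text
time: 40.3
tool_pos: [0.6838, -0.0769, 0.2239]
tcp_rot: [-1.645, -2.675, 0.001]
wrist_force: [0.5, 0.1, -2.4]
width: 0.34
grip_force: 41.1
```

```bash
python3 - <<'E'
from h import *
np.set_printoptions(suppress=True,precision=4)
s=st(); c=read_camera('wrist'); save(c,'w12')
M=R.from_rotvec(s['tcp_rot']).as_matrix(); t=np.array(s['tool_pos'])
def rel(P): return np.round((M.T@(np.array(P)-t))*1000,1)
zt=t[2]-.0065+.048
print('front top',rel(onz(c,(323,78),zt)),'rear top',rel(onz(c,(323,303),zt)))
for k,z in(('label',.037),('window',t[2]-.0065+.016),('scanner',t[2]-.0065)):
    for d in tip_of('wrist',k): P=onz(c,d['location'],z); print(k,np.round(d['location'],1),round(d['p'],2),P,rel(P))
E
```

```text
t 40.3 tcp [ 0.6838 -0.0769  0.2239] R [[-0.452, 0.892, -0.002], [0.892, 0.452, -0.0], [0.001, -0.001, -1.0]] F [ 0.5  0.1 -2.4] w 0.34 g 41.14385783672333 q [-0.15  0.29  1.58 -0.    1.27 -0.62]
front top [ 83.1   1.1 -41.4] rear top [ 25.2   1.2 -41.5]
label [319.9  46. ] 0.89 [0.628  0.0318 0.037 ] [122.   -0.5 186.9]
scanner [323.  307.1] 0.83 [ 0.6852 -0.0766  0.2174] [-0.4  1.4  6.5]
```

View pics/w12.png

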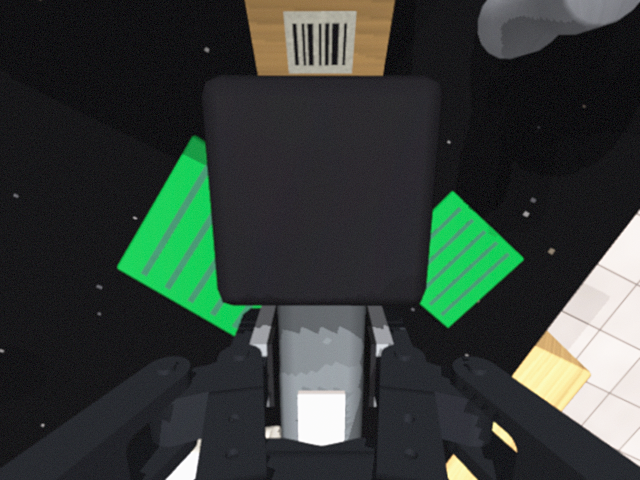

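The label sits dead ahead at (320,43) with its edges parallel to the scanner head. I lower to the standoff and hold.

Emit:
{"op": "apply_moves", "data": {"fingers": [0.15,0.15,0.15,0.15,0.15,0.15,0.15,0.15,0.15,0.15,0.15,0.15], "travel": [[0.01,-0.03,0.3],[0,0,0.4],[0,0,0.4],[0,0,0.4],[0,0,0.4],[0,0,0.4],[0,0,0.29],[0,0,0.2],[0,0,0],[0,0,0],[0,0,0],[0,0,0]], "rotation": [[0,0,0],[0,0,0],[0,0,0],[0,0,0],[0,0,0],[0,0,0],[0,0,0],[0,0,0],[0,0,0],[0,0,0],[0,0,0],[0,0,0]]}}

```text
time: 41.7
tool_pos: [0.6842, -0.077, 0.0863]
tcp_rot: [1.645, 2.674, 0.002]
wrist_force: [0.5, 0.2, -1.8]
width: 0.342
grip_force: 41.1
```

```bash
python3 - <<'E'
from h import *
np.set_printoptions(suppress=True,precision=4)
s=st(); C={n:read_camera(n) for n in('wrist','side','top')}; save(C['side'],'side1'); save(C['wrist'],'w13')
M=R.from_rotvec(s['tcp_rot']).as_matrix(); t=np.array(s['tool_pos'])
w=t+M@np.array([.066,.0011,-.0095]); b=M@np.array([.7071,0,.7071])
print('window',w,'beam',b)
for n in C:
    for k,z in(('label',.037),('window',w[2])):
        for d in tip_of(n,k): print(n,k,np.round(d['location'],1),round(d['p'],2),onz(C[n],d['location'],z))
L=np.array([.629,.0325,.037]); k=(L-w)@b; print('dist',k,'miss mm',((L-w)-k*b)*1000, 'in tool',M.T@((L-w)-k*b)*1000)
i=cv2.cvtColor(C['side']['image'],cv2.COLOR_RGB2BGR)[150:310,230:430]; j=cv2.cvtColor(C['wrist']['image'],cv2.COLOR_RGB2BGR)
cv2.imwrite('pics/scan.png',np.hstack([cv2.resize(i,(500,400),interpolation=cv2.INTER_CUBIC),cv2.resize(j[0:320,160:400],(300,400))]))
E
```

```text
t 41.7 tcp [ 0.6842 -0.077   0.0863] R [[-0.451, 0.893, 0.002], [0.893, 0.451, -0.0], [-0.001, 0.002, -1.0]] F [ 0.5  0.2 -1.8] w 0.342 g 41.1303985118866 q [-0.15  0.4   1.7  -0.    1.04 -0.62]
window [ 0.6554 -0.0176  0.0957] beam [-0.3172  0.6308 -0.7081]
side label [310.6 218.6] 0.69 [0.6293 0.0263 0.037 ]
side label [276.4 182.2] 0.65 [0.5742 0.2152 0.037 ]
side window [324.2 209. ] 0.63 [ 0.6507 -0.0232  0.0957]
top label [286.6 249.4] 0.87 [0.6321 0.0317 0.037 ]
top label [201.2 291.2] 0.72 [0.5356 0.235  0.037 ]
top window [302.6 235.6] 0.58 [ 0.6554 -0.0092  0.0957]
dist 0.08156460833734658 miss mm [-0.5693 -1.3196 -0.9228] in tool [-0.9196 -1.1052  0.9218]
```

View pics/scan.png

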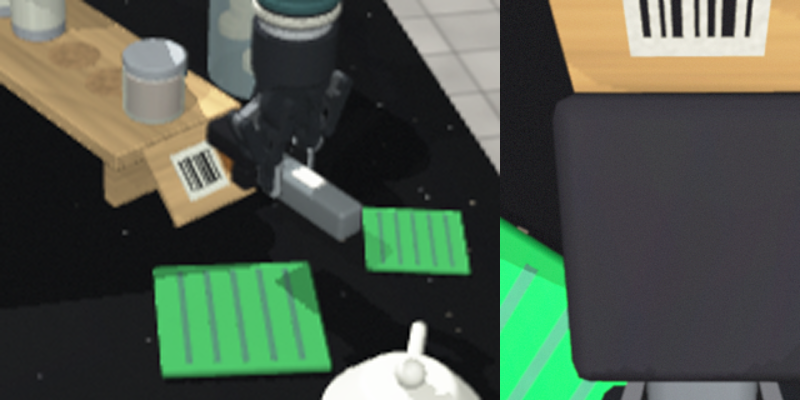

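```bash
python3 - <<'E'
from h import *
s=read_state(); c=read_camera('wrist'); M=R.from_rotvec(s['tcp_rot']).as_matrix(); t=np.array(s['tool_pos'])
g=cv2.cvtColor(c['image'],cv2.COLOR_RGB2HSV)[:60,230:410,1]; w=cv2.morphologyEx((g<60).astype(np.uint8),cv2.MORPH_CLOSE,np.ones((9,9)))
h=cv2.convexHull(cv2.findNonZero(w)); print((cv2.approxPolyDP(h,3,True)[:,0]+[230,0]).tolist())
for p in [(265.6,44),(372.8,44),(319.2,44)]: print(np.round(M.T@(onz(c,p,.0193)-t)*1000,1))
for v in(90,370): print('head edges',np.round(M.T@(onz(c,(204+0,v),t[2]+.0415)-t)*1000,1))
E
```

```text
[[378, 0], [373, 45], [266, 44], [260, 0]]
[105.7 -25.4  65.5]
[105.7  24.7  65.5]
[105.8  -0.4  65.5]
head edges [ 80.4 -26.8 -41.5]
head edges [  3.8 -33.4 -41.5]
```

Emit:
{"op": "apply_moves", "data": {"fingers": [0.15,0.15,0.15,0.15,0.15,0.15,0.15,0.15,0.15,0.15,0.15,0.15], "travel": [[0.01,-0.02,0.01],[0,0,0],[0,0,0],[0,0,0],[0,0,0],[0,0,0],[0,0,0],[0,0,0],[0,0,0],[0,0,0],[0,0,0],[0,0,0]], "rotation": [[0,0,0],[0,0,0],[0,0,0],[0,0,0],[0,0,0],[0,0,0],[0,0,0],[0,0,0],[0,0,0],[0,0,0],[0,0,0],[0,0,0]]}}

```text
time: 43.4
tool_pos: [0.6821, -0.0769, 0.0843]
tcp_rot: [1.646, 2.676, 0.0]
wrist_force: [-0.1, -0.8, -2.1]
width: 0.344
grip_force: 41.1
```

Emit:
{"op": "apply_moves", "data": {"fingers": [0.15,0.15,0.15,0.15,0.15,0.15,0.15,0.15,0.15,0.15,0.15,0.15], "travel": [[0,0,0],[0,0,0],[0,0,0],[0,0,0],[0,0,0],[0,0,0],[0,0,0],[0,0,0],[0,0,0],[0,0,0],[0,0,0],[0,0,0]], "rotation": [[0,0,0],[0,0,0],[0,0,0],[0,0,0],[0,0,0],[0,0,0],[0,0,0],[0,0,0],[0,0,0],[0,0,0],[0,0,0],[0,0,0]]}}

```text
time: 44.6
tool_pos: [0.6821, -0.0769, 0.0843]
tcp_rot: [-1.646, -2.676, 0.0]
wrist_force: [-0.9, -0.6, -1.8]
width: 0.342
grip_force: 41.1
```

Emit:
{"op": "apply_moves", "data": {"fingers": [0.15,0.15,0.15,0.15,0.15,0.15,0.15,0.15,0.15,0.15,0.15,0.15], "travel": [[0,0,0],[0,0,0],[0,0,0],[0,0,0],[0,0,0],[0,0,0],[0,0,0],[0,0,0],[0,0,0],[0,0,0],[0,0,0],[0,0,0]], "rotation": [[0,0,0],[0,0,0],[0,0,0],[0,0,0],[0,0,0],[0,0,0],[0,0,0],[0,0,0],[0,0,0],[0,0,0],[0,0,0],[0,0,0]]}}

```text
time: 45.8
tool_pos: [0.6821, -0.0769, 0.0843]
tcp_rot: [-1.646, -2.676, 0.0]
wrist_force: [-0.2, 0.3, -2.6]
width: 0.343
grip_force: 41.1
```

```bash
python3 - <<'E'
from h import *
st(); T=read_camera('top')
# trivet centre from green mask in top view
h=cv2.cvtColor(T['image'],cv2.COLOR_RGB2HSV); m=cv2.inRange(h,(45,80,60),(85,255,255)); m=cv2.morphologyEx(m,cv2.MORPH_CLOSE,np.ones((5,5)))
n,l,s,ce=cv2.connectedComponentsWithStats(m)
for k in range(1,n):
    if s[k,4]>500:
        r=cv2.minAreaRect(cv2.findNonZero((l==k).astype(np.uint8))); b=[onz(T,p,.008) for p in cv2.boxPoints(r)]; print(s[k],r,onz(T,r[0],.008),np.linalg.norm(b[0]-b[1]),np.linalg.norm(b[1]-b[2]),np.degrees(np.arctan2(*(b[0]-b[1])[[1,0]])))
E
```

```text
t 45.8 tcp [ 0.6821 -0.0769  0.0843] R [[-0.451, 0.893, -0.0], [0.893, 0.451, -0.0], [-0.0, -0.0, -1.0]] F [-0.2  0.3 -2.6] w 0.343 g 41.129027009010315 q [-0.15  0.4   1.71 -0.    1.03 -0.62]
[ 359  223   41   66 2168] ((378.91802978515625, 255.34690856933594), (35.607845306396484, 63.252891540527344), 5.52754020690918) [ 0.61737889 -0.1927152   0.008     ] 0.15678116653819696 0.08824160600038233 172.94956323212926
```

Held steady for over 3 s. Now I return it to the trivet centre, about (0.621,−0.159), with the nose at a heading of about 172°.

Emit:
{"op": "apply_moves", "data": {"fingers": [0.15,0.15,0.15,0.15,0.15,0.15], "travel": [[-0.2,0,-0.3],[-0.2,0,-0.5],[-0.1,0,-0.6],[0,0,-0.6],[0,0,-0.6],[0,0,-0.4]], "rotation": [[0,0,0],[0,0,0],[0,0,0],[0,0,0],[0,0,0],[0,0,0]]}}

```text
time: 46.45
tool_pos: [0.6949, -0.1003, 0.2391]
tcp_rot: [1.644, 2.671, 0.003]
wrist_force: [1.1, -0.4, -2.5]
width: 0.345
grip_force: 41.2
```

Emit:
{"op": "apply_moves", "data": {"fingers": [0.15,0.15,0.15,0.15,0.15,0.15,0.15,0.15,0.15,0.15,0.15,0.15], "travel": [[0,0,0],[0,0,0],[0,0,0],[0,0,0],[0,0,0],[0,0,0],[0,0,0],[0,0,0],[0,0,0],[0,0,0],[0,0,0],[0,0,0]], "rotation": [[0,0,-0.6],[0,0,-0.8],[0,0,-0.8],[0,0,-0.8],[0,0,-0.8],[0,0,-0.8],[0,0,-0.8],[0,0,-0.8],[0,0,-0.8],[0,0,-0.8],[0,0,-0.8],[0,0,-0.6]]}}

```text
time: 47.65
tool_pos: [0.6939, -0.1, 0.2359]
tcp_rot: [0.214, 3.133, -0.001]
wrist_force: [0.2, -0.0, -2.0]
width: 0.344
grip_force: 41.2
```

Emit:
{"op": "apply_moves", "data": {"fingers": [0.15,0.15,0.15], "travel": [[0,0,0],[0,0,0],[0,0,0]], "rotation": [[0,0,0],[0,0,0],[0,0,0]]}}

```text
time: 47.95
tool_pos: [0.6935, -0.0995, 0.2348]
tcp_rot: [0.221, 3.133, -0.0]
wrist_force: [-0.1, -0.7, -1.8]
width: 0.342
grip_force: 41.2
```

```bash
python3 -c "
from h import *
st(); goto([.621,-.159,.2345])"
```

```text
t 47.95 tcp [ 0.6935 -0.0995  0.2348] R [[-0.99, 0.14, 0.001], [0.14, 0.99, -0.0], [-0.001, -0.0, -1.0]] F [-0.1 -0.7 -1.8] w 0.342 g 41.16685152053833 q [-0.18  0.31  1.54 -0.    1.29 -1.61]
from [ 0.6935 -0.0995  0.2348] to [ 0.621  -0.159   0.2345] units [ 1.27 -1.38  0.01]
```

Emit:
{"op": "apply_moves", "data": {"fingers": [0.15,0.15,0.15,0.15,0.15,0.15,0.15], "travel": [[0.3,-0.35,0.4],[0.32,-0.35,0.4],[0.32,-0.35,0.4],[0.32,-0.35,0.4],[0,0,0],[0,0,0],[0,0,0]], "rotation": [[0,0,0],[0,0,0],[0,0,0],[0,0,0],[0,0,0],[0,0,0],[0,0,0]]}}

```text
time: 48.65
tool_pos: [0.6228, -0.1598, 0.1557]
tcp_rot: [0.219, 3.131, -0.0]
wrist_force: [-0.2, 0.1, -1.4]
width: 0.343
grip_force: 41.1
```

```bash
python3 - <<'E'
from h import *
s=st(); c=read_camera('wrist'); T=read_camera('top')
M=R.from_rotvec(s['tcp_rot']).as_matrix(); t=np.array(s['tool_pos'])
for n,cc in(('wrist',c),('top',T)):
    for d in tip_of(n,'trivet'): P=onz(cc,d['location'],0.0); print(n,np.round(d['location']),round(d['p'],2),P,np.round(M.T@(P-t)*1000,1))
    for d in regions_of(n,'trivet'): print(n,round(d['p'],2),d['bbox'])
save(c,'w14')
h=cv2.cvtColor(c['image'],cv2.COLOR_RGB2HSV); m=cv2.inRange(h,(45,80,60),(85,255,255))
hull=cv2.convexHull(cv2.findNonZero(m)); ap=cv2.approxPolyDP(hull,8,True)[:,0]
for p in ap: print(p,np.round(M.T@(onz(c,p.astype(float),.008)-t)*1000,1))
E
```

```text
t 48.65 tcp [ 0.6228 -0.1598  0.1557] R [[-0.99, 0.139, 0.003], [0.139, 0.99, -0.0], [-0.003, -0.0, -1.0]] F [-0.2  0.1 -1.4] w 0.343 g 41.12026512622833 q [-0.29  0.26  1.76  0.    1.13 -1.72]
wrist 0.69 [233.8, 303.4, 181.9, 4.6]
wrist 0.67 [442.3, 422.3, 58.6, 44.1]
wrist 0.63 [203.7, 73.7, 238.2, 372.8]
top [366. 251.] 0.92 [ 0.6287671  -0.16309205  0.        ] [ -6.   -2.4 155.8]
top [328. 180.] 0.87 [ 0.81156322 -0.07180114  0.        ] [-174.3  113.4  156.2]
top [177. 310.] 0.71 [0.49327447 0.30035097 0.        ] [192.7 437.6 155.2]
top [370. 247.] 0.54 [ 0.63859622 -0.17205074  0.        ] [-17.   -9.9 155.8]
top 0.72 [334.3, 221.3, 63.5, 62.5]
[500 436] [-197.   157.1  148.3]
[465 469] [-233.9  130.2  148.4]
[446 467] [-231.8  112.9  148.4]
[228 305] [-70.5 -74.  147.9]
[416 303] [-68.7  75.  147.9]
```

Emit:
{"op": "apply_moves", "data": {"fingers": [0.15,0.15,0.15,0.15,0.15,0.15,0.15,0.15,0.15,0.15], "travel": [[0,0,0.4],[0,0,0.5],[0,0,0.5],[0,0,0.5],[0,0,0.4],[0,0,0.25],[0,0,0.15],[0,0,0.09],[0,0,0],[0,0,0]], "rotation": [[0,0,0],[0,0,0],[0,0,0],[0,0,0],[0,0,0],[0,0,0],[0,0,0],[0,0,0],[0,0,0],[0,0,0]]}}

```text
time: 49.95
tool_pos: [0.6223, -0.1601, 0.0159]
tcp_rot: [0.219, 3.132, -0.001]
wrist_force: [-0.3, -0.2, -2.4]
width: 0.342
grip_force: 41.1
```

Emit:
{"op": "apply_moves", "data": {"fingers": [0.4,0.5,0.6,0.8,0.9,1,1,1,1], "travel": [[0,0,0],[0,0,0],[0,0,0],[0,0,0],[0,0,0],[0,0,0],[0,0,0],[0,0,0],[0,0,0]], "rotation": [[0,0,0],[0,0,0],[0,0,0],[0,0,0],[0,0,0],[0,0,0],[0,0,0],[0,0,0],[0,0,0]]}}

```text
time: 50.85
tool_pos: [0.6212, -0.1598, 0.0148]
tcp_rot: [-0.219, -3.134, 0.0]
wrist_force: [0.5, -0.1, -0.3]
width: 0.997
grip_force: 0.0
```

Emit:
{"op": "apply_moves", "data": {"fingers": [1,1,1,1,1,1,1,1,1,1,1,1], "travel": [[0,0,-0.3],[0,0,-0.5],[0,0,-0.6],[0,0,-0.6],[0.5,0,-0.6],[0.5,0,-0.6],[0.5,0,-0.6],[0.5,0,-0.6],[0,0,-0.6],[0,0,-0.6],[0,0,0],[0,0,0]], "rotation": [[0,0,0],[0,0,0],[0,0,0],[0,0,0],[0,0,0],[0,0,0],[0,0,0],[0,0,0],[0,0,0],[0,0,0],[0,0,0],[0,0,0]]}}

```text
time: 52.05
tool_pos: [0.5226, -0.146, 0.2969]
tcp_rot: [0.219, 3.131, -0.001]
wrist_force: [-0.0, -0.6, -0.8]
width: 1.002
grip_force: 0.0
```

```bash
python3 - <<'E'
from h import *
st(); C={n:read_camera(n) for n in('wrist','top','side')}
for n in C:
    for k in('scanner','trivet'):
        for d in tip_of(n,k): print(n,k,np.round(d['location']),round(d['p'],2),onz(C[n],d['location'],.008))
    for nm,r,h,xs in(('tin0',.03,.095,((.465,.352),(.498,.289))),('jar0',.032,.065,((.593,.103),))):
        for d in regions_of(n,nm):
            for x0 in xs:
                p,q=fitcyl(C[n],d['mask'],x0,r,h,.07)
                if q>.6: print(n,nm,p,q)
b=lambda n:cv2.cvtColor(C[n]['image'],cv2.COLOR_RGB2BGR)
cv2.imwrite('pics/fin.png',np.hstack([cv2.resize(b('top')[150:390,110:430],(400,300),interpolation=cv2.INTER_CUBIC),cv2.resize(b('wrist'),(400,300))]))
c=C['wrist'];h=cv2.cvtColor(c['image'],cv2.COLOR_RGB2HSV); m=cv2.inRange(h,(45,80,60),(85,255,255)); n_,l,s,_=cv2.connectedComponentsWithStats(m)
E
```

```text
t 52.05 tcp [ 0.5226 -0.146   0.2969] R [[-0.99, 0.139, 0.003], [0.139, 0.99, -0.001], [-0.003, -0.001, -1.0]] F [-0.  -0.6 -0.8] w 1.002 g 0.0 q [-0.32 -0.02  1.81 -0.    1.36 -1.75]
wrist scanner [321. 274.] 0.79 [ 0.62508047 -0.16079282  0.008     ]
wrist trivet [406. 401.] 0.87 [ 0.81247262 -0.0771318   0.008     ]
wrist jar0 [0.59440821 0.10588823] 0.9818643453028655
top trivet [327. 178.] 0.77 [ 0.81411601 -0.06903839  0.008     ]
top trivet [173. 307.] 0.2 [0.50014062 0.30854864 0.008     ]
top tin0 [0.49741418 0.29059276] 0.944386149003148
top tin0 [0.49752192 0.2898351 ] 0.9435146443514645
top tin0 [0.46405495 0.35299506] 0.8780727630285152
top tin0 [0.46237678 0.35320803] 0.8754901960784314
top jar0 [0.59279519 0.10461073] 0.9051186017478152
side scanner [325. 276.] 0.66 [ 0.62315407 -0.16298784  0.008     ]
side trivet [327. 279.] 0.59 [ 0.62477747 -0.17577628  0.008     ]
side trivet [397. 247.] 0.58 [ 0.82042674 -0.09128269  0.008     ]
side tin0 [0.49937808 0.29118442] 0.920479302832244
side tin0 [0.50010938 0.29403906] 0.9183006535947712
side tin0 [0.46474731 0.35594226] 0.6496018202502845
side tin0 [0.46695195 0.35456429] 0.6496018202502845
side jar0 [0.59502726 0.10261402] 0.9004629629629629
```

View pics/fin.png

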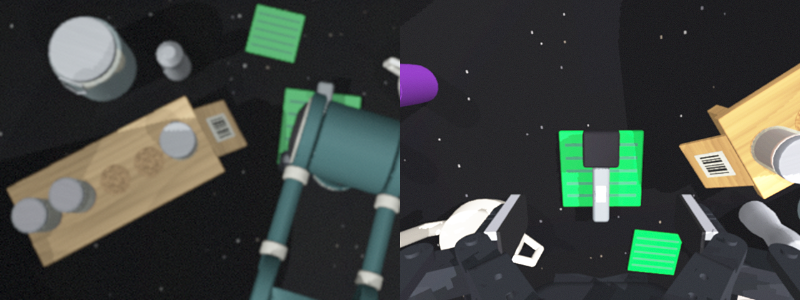

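The final view shows both tins on pads 1 and 2, the jar on pad 5, and the scanner flat in the middle of the larger trivet with the gripper clear. I hand in.

```bash
python3 -c "
from workcell import *
print(finish_job())"
```

```text
the job is handed in; nothing more can be done
None
```

I handed the job in at about 52 s: both tins are on pads 1 and 2, the one jar is on pad 5, the label was scanned from about 8 cm and held over 3 s, and the scanner is back flat in the middle of the larger trivet. The final camera fits put the tins and jar within about 3 mm of their pad centres; the hand-in gave no verdict.

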